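# Put the filter plates away

### The arm

A 6-joint arm with a two-finger parallel gripper is mounted at the origin on the work surface. World frame = base frame: x ahead of the robot, y to its left, z up, the work surface at z = 0. Lengths are in m, angles in degrees, forces in N, time in s.
With the tool pointing down it reaches from about 0.35 to 0.875 m from the base axis. Payload 4.2 kg.
Tool frame: the origin (TCP) lies on the centre line of the jaws, within the pads' length; the fingertips stand 25 mm ahead of it and the grasp point (between the pads) lies 6 mm ahead of it; z points along the fingers, y is the direction in which the jaws open and shut (so a half turn about z gives the same grasp; the last joint's range is limited). The gripper opens to 87 mm and grips with 3 to 60 N. Pads are 19 mm wide; open, the fingers measure 117 mm over their backs; the gripper's body (75 mm by 190 mm) begins 51 mm behind the grasp point.
Start: joints at [-55.256, 22.042, 0.453, 0, -68.411, -14.817], TCP at [0.213, -0.588, 0.248] pointing down, gripper open.
Joint ranges: [-179.83, 179.83], [-69.29, 118.12], [-61.27, 80.66], [-181.25, 117.63], [-171.15, -9.14], [-177.46, 177.46]. Speed limits (degrees/s): [159.86, 159.86, 180, 180, 180, 180].

### API

Orientations are given as a 3x3 rotation matrix whose columns are the frame's x, y, z axes.
In Python, from bench import arm gives the robot as it stands.
- The arm moves only by the shell command python3 -m jog 'ROWS' [FORCE]. ROWS is JSON, a list of rows, each a list of 7 numbers: the shift along the world's x, y, z in units of 30 mm (1.0 is 30 mm), then the turn, a rotation vector about the world's x, y, z in units of 6 degrees (1.0 is 6 degrees), then the closure in counts, from 0 (fully open) to 255 (shut). A call has 1 to 12 rows; each row shifts and turns the pose as measured when the row begins; what a row does not reach is not made up. A row lasts 1/10 s, in which the tool goes at most 50 mm and 8.59 degrees, less where a joint would pass 70% of its speed; a pose out of reach is approached as far as the arm can. A call is refused whole if a number of a shift passes 1 or a number of a turn 1, either way. A call with a gripper value outside its range is refused whole. The fingers move at their own pace and stop on an object; FORCE is the grip in N (left out, the last holds). Time passes only in rows, so rows that do not move let the fingers close. It gives the time, the measured TCP pose, the force and the opening at its end, in the units of the state.
- arm.state(): the state, without advancing time (a new reading comes with each control period).
- arm.grab_frame(name): name is "side" or "top"; returns the picture (420x560x3 uint8, blue, green, red); there is no depth.
- arm.camera_model(name): a dict with "mtx" (3x3 intrinsics, pixels), "eye" and "attitude" of the camera in the world. Camera axes: x right, y down, z forward; pixel columns grow to the right and rows downward; lengths in m; the calibration is good to about 2 mm. A picture is of the moment at which its call begins. camera_model takes no time and is no camera call.
- arm.finish_job(): hands the job in, once; it reports no verdict.
Trained networks look in the newest picture that a camera, given by its name, has taken for a name from the list of things; names that differ only in an ending like _2 or _b are one class to them, and where a whole thing is asked for, a point or a joint stands for the part that bears it (a point fixed in the world has none). Each returns a list of dicts, best first, with "p" (0 to 1); they miss things now and then, are a little off and sometimes report something else, mostly with a low value. They report only what shows in the picture. A call takes as long as a camera call. They do not tell look-alikes from the thing itself.
- arm.outline_of(label, camera): "region" (420x560 bool, what is visible of it).
- arm.place_of(label, camera): "at" ([x, y, z] in m, in the coordinates of the camera as it stood for that picture, good to about 4 mm: a listed point, or the origin of a listed thing).
The state is a dict: "clock": time; "joints": joint angles; "dq": joint speeds; "joint_torque": joint torques, N m; "tool_pos": TCP position; "eef_rot": TCP orientation; "contact_force": force on the tool from outside, world axes, zero at the start; "moment": the same for the moment, N m; "opening": finger opening in m.
Only numpy, scipy, OpenCV 4.12 (cv2) and the standard library are available. Lean on these libraries where they do the work, as an engineer would, in place of code of your own. Each camera call takes 0.05 s, during which the arm holds its last target.

### The job

The coated filter plates on the white drying rack are dry. Pull the filter cabinet's drawer right out, and with the spatula carry each plate to it and lay it flat in the bay of its own colour, never touching a plate with the gripper or arm. Then push the drawer fully home, put the spatula back on its stand with its eye over the brass peg and its blade on the mat, and leave everything else alone.

Things in the scene. Friction and masses are not known exactly. Their poses are not given: they have to be found in the camera images.
- spatula: Cranked steel spatula, blue handle, 0.16 kg, starts parked on the stand. Origin under its blade's centre; x points from handle to blade tip. Flat blade 80 (x -40 to 40) x 40 x 2.5 mm. A 16 mm wide neck climbs from the blade's rear edge (x -40, z 3) to x -78, z 53. Level bar handle: x -188 to -70, 18 wide (y), z 48 to 62. Balances near x -60.
- spatula_grip (a point): Place to grip the spatula: on the handle's front part, at x -90, z +55 mm in the spatula's frame; pinch across the 18 mm width (y) from above.
- spatula_eye (a point): Centre of the eye at the end of the handle, a vertical hole 18 mm across in a steel plate 36 x 36 x 6 mm; at x -205, z +55 mm in the spatula's frame (plate z 52 to 58).
- stand: Fixed spatula stand: aluminium strip with a black rubber mat 110 x 110 x 4 mm and a steel post at the other end. Origin on the table under the mat's centre; x points from post to mat. Parked, the spatula's blade lies flat on the mat, its centre over the origin with x axes alike, and its eye sits round the peg on the collar.
- peg_collar (a point): Top of the steel collar (26 mm across) on the stand's post, at x -205, z +56 mm of the stand. The eye plate rests on it, so the eye's centre then lies 3 mm above. From it the brass peg stands 26 mm up, 8 mm thick with a tapered tip.
- rack: Fixed white drying rack 145 (x) x 276 x 32 mm. Origin on the table at the middle of its open front edge; x points to its back. Three bays, centre lines y -90, 0, 90. Plates lie on side ledges 22 high; between them a channel 54 wide, floor 6 high, open to the front. Pockets 84 wide, x 10 to 135, walls 32 high; lugs 4 mm high on the front of the ledges. Plates lie in any bay, anywhere along it.
- plate_amber: Amber coated glass filter plate with a thin black edge line, 75 x 75 x 5 mm, about 70 g. Origin at the centre of its underside, z up. None if it is absent today.
- plate_green: Green coated filter plate, the same in size. None if absent.
- plate_violet: Violet coated filter plate, the same in size. None if absent.
- drawer (a joint): Opening of the filter cabinet's drawer, m: 0 fully home, 0.12 fully out; it starts 0.05 to 0.07 out. It slides stiffly (about 2.5 N), stays where it is left and stops dead at both ends. The bays are clear of the cabinet from 0.10.
- drawer_front (a point): Middle of the outer face of the drawer's grey front, 60 mm up, in the middle cut-out; x points into the cabinet, the way to push. Front 10 thick, 296 wide, 12 to 93 mm high, solid up to 40; above, a 56 mm wide cut-out at each bay leaves uprights 34 wide centred at y -45 and 45 (hook one from behind to pull). Below, at height 24, a bar handle 100 mm long stands out 18 mm.
- bay_amber (a point): Drawer bay with the amber stripe along its floor: centre of its pocket at the height of its ledges (56 mm above the table), where a plate's underside lies. x points into the cabinet. Channel 54 wide between the ledges, floor 16 mm below them, open to the front through the cut-out. Pocket 84 wide (y) x 95 long (x), side walls 12 mm above the ledges (68 mm above the table).
- bay_green (a point): The same for the middle bay, with the green stripe.
- bay_violet (a point): The same for the bay with the violet stripe.
- cabinet: Fixed white filter cabinet, 170 deep, 300 wide, 100 mm high. Origin on the table, 130 mm in front of the middle of its front face; x points into the cabinet.
- brick: Bystander: black power brick 165 x 70 x 36 mm. Origin under its centre.
- lens_tube: Bystander: small lens tube, 31 mm across, 45 mm high, standing on the cabinet. Origin under its centre.
- clamp: Bystander: steel table clamp with a screw, 75 x 20 x 24 mm. Origin under its centre.
Things that resemble listed ones, but are neither listed nor needed, are in the scene too. What is shaped like the plate_green but pink is not meant. Of the things that look like the plate_violet, the larger one is meant.

How it is judged (in metres and radians):
On the way, in this order (a step that is already met when the one before it is completed fails the run):
1. every plate lies flat in the bay of its own colour, the drawer still out (x of plate_amber in the frame of bay_amber between -0.013 and 0.013 m and y of plate_amber in the frame of bay_amber between -0.008 and 0.008 m and z of plate_amber in the frame of bay_amber between -0.004 and 0.004 m and angle between each of plate_amber, plate_green, plate_violet's own z axis and vertical below 0.08 rad and x of plate_green in the frame of bay_green between -0.013 and 0.013 m and y of plate_green in the frame of bay_green between -0.008 and 0.008 m and z of plate_green in the frame of bay_green between -0.004 and 0.004 m and x of plate_violet in the frame of bay_violet between -0.013 and 0.013 m and y of plate_violet in the frame of bay_violet between -0.008 and 0.008 m and z of plate_violet in the frame of bay_violet between -0.004 and 0.004 m and value of joint drawer above 0.09 m), for 0.2 s.
2. the drawer is home with the plates in it (x of plate_amber in the frame of bay_amber between -0.013 and 0.013 m and y of plate_amber in the frame of bay_amber between -0.008 and 0.008 m and z of plate_amber in the frame of bay_amber between -0.004 and 0.004 m and angle between each of plate_amber, plate_green, plate_violet's own z axis and vertical below 0.08 rad and x of plate_green in the frame of bay_green between -0.013 and 0.013 m and y of plate_green in the frame of bay_green between -0.008 and 0.008 m and z of plate_green in the frame of bay_green between -0.004 and 0.004 m and x of plate_violet in the frame of bay_violet between -0.013 and 0.013 m and y of plate_violet in the frame of bay_violet between -0.008 and 0.008 m and z of plate_violet in the frame of bay_violet between -0.004 and 0.004 m and value of joint drawer below 0.004 m), for 0.2 s.
At the end, for the whole second after the job is handed in: Each plate present lies flat on the ledges of its own colour's bay (within 8 mm sideways, 13 mm lengthways, 4 mm in height), at rest; drawer within 4 mm of home; spatula parked: eye round the peg and down on the collar (4 mm), blade on the mat, at rest (all of step 2 and horizontal distance between spatula_eye and peg_collar below 0.007 m and z of spatula_eye in the frame of peg_collar between -0.001 and 0.007 m and z of spatula in the frame of stand between 0 and 0.008 m and horizontal distance between spatula and stand below 0.055 m and linear speed of each of spatula, plate_amber, plate_green, plate_violet below 0.02 m/s); the robot touches nothing.
It fails at once if the gripper or arm touches a filter plate (contact force between any of the fingers, the arm and plate_amber above 0.5 N or contact force between any of the fingers, the arm and plate_green above 0.5 N or contact force between any of the fingers, the arm and plate_violet above 0.5 N).
It fails at once if a bystander (brick, lens tube, clamp) is pushed more than 4 cm from its place (distance of any of brick, lens_tube, clamp from where it was at the start of the episode above 0.04 m).
Of plate_amber, plate_green, plate_violet only 2 to 3 are there at a start; the rules pass over those that are not, and their reading is None.
At some moment in a run one of plate_amber, plate_green, plate_violet, spatula may be knocked a few centimetres aside while the robot is not near it.
It also fails if it takes over 210 s, if anything falls off the work surface, if the arm or the gripper's body presses on something with over 40 N, if the wrist force passes 120 N, or if a joint passes its speed limit or range.

## Working session

There is one attempt and no reset: what is moved stays moved. The work goes in short steps, Python scripts to look and compute and a shell command to move; the robot and the scene stay as the last step left them, time stands still between calls to the robot, and variables do not carry over. Pictures are saved under pics/ and viewed, and the job is handed in when it is done.

I'll start by looking at the state and both camera views.

```bash
ls; mkdir -p pics
python3 - <<'E'
from bench import arm
import cv2, numpy as np
np.set_printoptions(precision=4,suppress=True)
s=arm.state(); print({k:np.round(v,3).tolist() for k,v in s.items()})
for c in("side","top"):
    m=arm.camera_model(c); print(c,m)
    cv2.imwrite(f"pics/{c}0.png",arm.grab_frame(c))
E
```

```text
pics
{'clock': 0.0, 'joints': [-55.254, 22.09, 0.381, -0.029, -68.412, -14.816], 'dq': [0.018, -0.068, -0.029, -0.033, -0.053, 0.034], 'joint_torque': [0.002, -39.067, 18.741, 4.22, 0.011, -0.0], 'tool_pos': [0.213, -0.587, 0.246], 'eef_rot': [[-0.94, -0.341, -0.001], [-0.341, 0.94, 0.002], [0.0, 0.002, -1.0]], 'contact_force': [-0.033, -0.201, 0.112], 'moment': [0.039, 0.023, 0.022], 'opening': 0.087}
side {'mtx': array([[423.5407,   0.    , 284.6605],
       [  0.    , 423.5407, 218.2315],
       [  0.    ,   0.    ,   1.    ]]), 'eye': array([ 0.4152, -0.8616,  0.9214]), 'attitude': array([[ 0.9803, -0.1489,  0.13  ],
       [-0.1969, -0.6784,  0.7078],
       [-0.0172, -0.7194, -0.6944]])}
top {'mtx': array([[473.5323,   0.    , 285.2467],
       [  0.    , 473.5323, 213.9773],
       [  0.    ,   0.    ,   1.    ]]), 'eye': array([0.4879, 0.0004, 1.2025]), 'attitude': array([[-0.014 , -0.9968,  0.0788],
       [-0.9999,  0.0134, -0.0087],
       [ 0.0076, -0.079 , -0.9968]])}
```

View pics/side0.png

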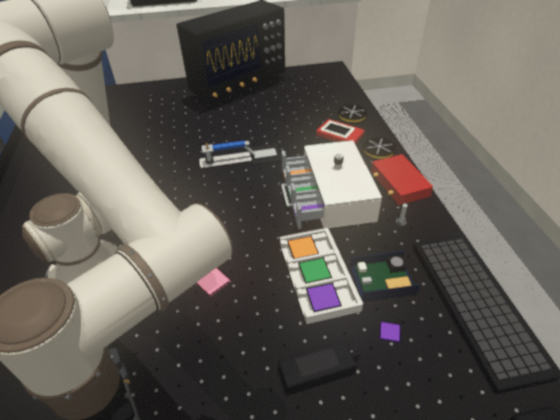

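View pics/top0.png

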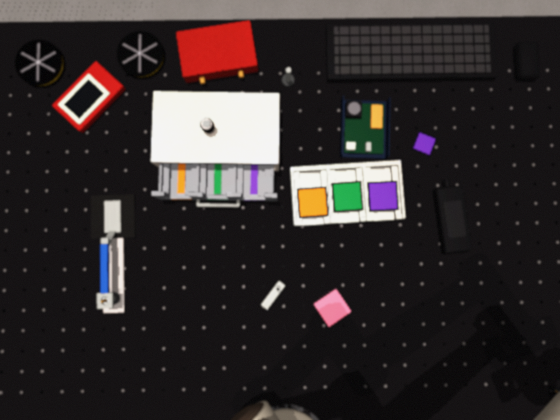

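Side view: the rack is at about (320,275) with amber, green and violet plates in its bays. The cabinet is at (340,185) with the drawer partly out, and the spatula is on its stand at (235,150). The top view agrees, with the stand at (112,260), the drawer at (215,180) and the rack at (347,195). The pink square at (332,308) and the small violet one at (424,143) are decoys. Next I'll measure positions with the networks.

```bash
cat > h.py <<'E'
from bench import arm
import cv2, numpy as np
np.set_printoptions(precision=4,suppress=True,linewidth=150)
CM={c:arm.camera_model(c) for c in("side","top")}
def w(c,p): m=CM[c]; return m["attitude"]@np.asarray(p)+m["eye"]
def proj(c,P):
    m=CM[c]; q=(np.atleast_2d(P)-m["eye"])@m["attitude"]; q=q@m["mtx"].T; return q[:,:2]/q[:,2:]
def unproj(c,uv,z):
    m=CM[c]; uv=np.atleast_2d(uv).astype(float); d=np.c_[uv,np.ones(len(uv))]@np.linalg.inv(m["mtx"]).T@m["attitude"].T
    return m["eye"]+d*((z-m["eye"][2])/d[:,2:])
def places(names,c):
    for n in names:
        r=arm.place_of(n,c)
        print(c,n,[(round(d["p"],2),w(c,d["at"]).round(4).tolist()) for d in r[:3]])
def region(n,c,i=0):
    r=arm.outline_of(n,c); return (r[i]["region"],r[i]["p"]) if len(r)>i else (None,0)
def zoom(c,name,u0,v0,u1,v1,k):
    im=arm.grab_frame(c); cv2.imwrite(name,cv2.resize(im[v0:v1,u0:u1],None,fx=k,fy=k,interpolation=cv2.INTER_CUBIC)); return im
E
python3 - <<'E'
from h import *
N=["spatula","spatula_grip","spatula_eye","stand","peg_collar","rack","plate_amber","plate_green","plate_violet","drawer_front","bay_amber","bay_green","bay_violet","cabinet","brick","lens_tube","clamp"]
for c in("top","side"):
    arm.grab_frame(c); places(N,c)
print(arm.state()["clock"])
E
```

```text
top spatula [(0.9, [0.5836, 0.4286, 0.0051])]
top spatula_grip [(0.23, [0.5606, -0.1714, 0.0012])]
top spatula_eye [(0.56, [0.3831, 0.427, 0.0586])]
top stand [(0.66, [0.5797, 0.4304, -0.002])]
top peg_collar [(0.62, [0.3765, 0.4274, 0.0513])]
top rack [(0.6, [0.5607, -0.1708, -0.0001])]
top plate_amber [(0.78, [0.6118, -0.0809, 0.021]), (0.31, [0.4941, 0.4234, 0.0544])]
top plate_green [(0.84, [0.6204, -0.1651, 0.0231]), (0.61, [0.3469, -0.126, 0.0021]), (0.17, [0.6081, -0.0776, 0.0193])]
top plate_violet [(0.66, [0.7596, -0.3747, -0.0015]), (0.62, [0.6248, -0.2601, 0.0189])]
top drawer_front [(0.81, [0.6226, 0.1609, 0.0578])]
top bay_amber [(0.6, [0.685, 0.2476, 0.0485])]
top bay_green [(0.66, [0.6806, 0.1584, 0.0504])]
top bay_violet [(0.95, [0.6724, 0.0675, 0.0558]), (0.63, [0.6215, 0.1625, 0.0618])]
top cabinet [(0.23, [0.6087, -0.0814, 0.0191])]
top brick [(0.77, [0.5642, -0.431, -0.0006])]
top lens_tube [(0.6, [0.7844, 0.1668, 0.0937]), (0.16, [0.6068, -0.0803, 0.0201])]
top clamp [(0.72, [0.3763, 0.0266, -0.0007])]
side spatula [(0.7, [0.5827, 0.4289, 0.0041])]
side spatula_g
[... 290 characters left out ...]
0.6121, -0.0776, 0.021])]
side plate_green [(0.76, [0.3449, -0.1184, 0.0027]), (0.67, [0.6236, -0.1623, 0.0231])]
side plate_violet [(0.86, [0.7617, -0.3686, -0.0004]), (0.6, [0.6276, -0.2526, 0.0218])]
side drawer_front [(0.75, [0.6129, 0.162, 0.0611]), (0.5, [0.5818, 0.4283, -0.0037])]
side bay_amber [(0.65, [0.6792, 0.2493, 0.0554]), (0.37, [0.5611, -0.1691, -0.0014])]
side bay_green [(0.92, [0.6768, 0.1572, 0.0552])]
side bay_violet [(0.69, [0.6761, 0.0691, 0.0571])]
side cabinet [(0.91, [0.5714, 0.163, 0.0005])]
side brick [(0.73, [0.5607, -0.426, -0.0038])]
side lens_tube [(0.7, [0.7788, 0.17, 0.0982]), (0.17, [0.3736, 0.4232, 0.0594])]
side clamp [(0.19, [0.5839, 0.4265, 0.0076])]
1.9
```

Run:
```python
from h import *
zoom("top","pics/t_cab.png",140,80,290,215,5.2)
zoom("top","pics/t_rack.png",280,150,415,235,5.8)
zoom("top","pics/t_sp.png",80,185,150,320,4.4)
```

```text
(no output)
```

View pics/t_cab.png

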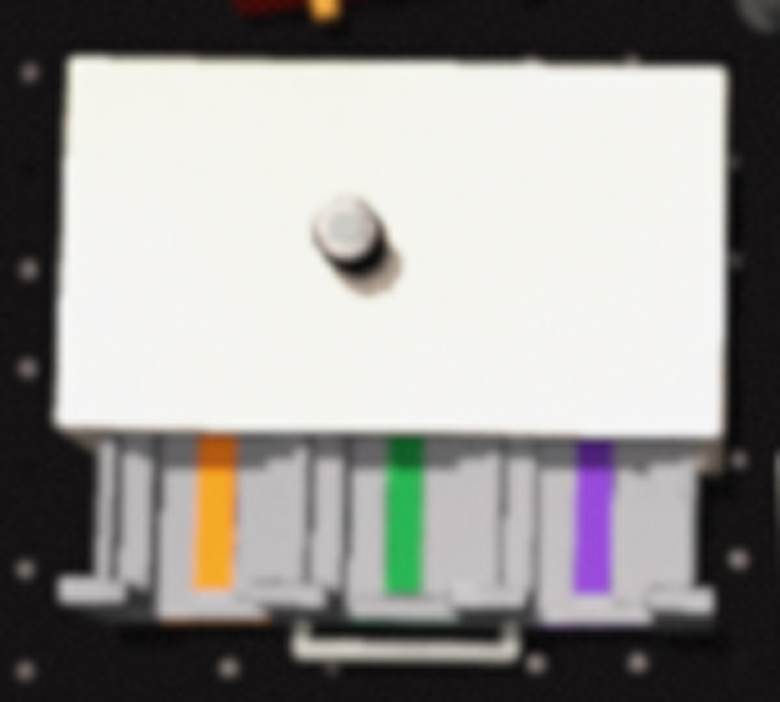

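View pics/t_rack.png

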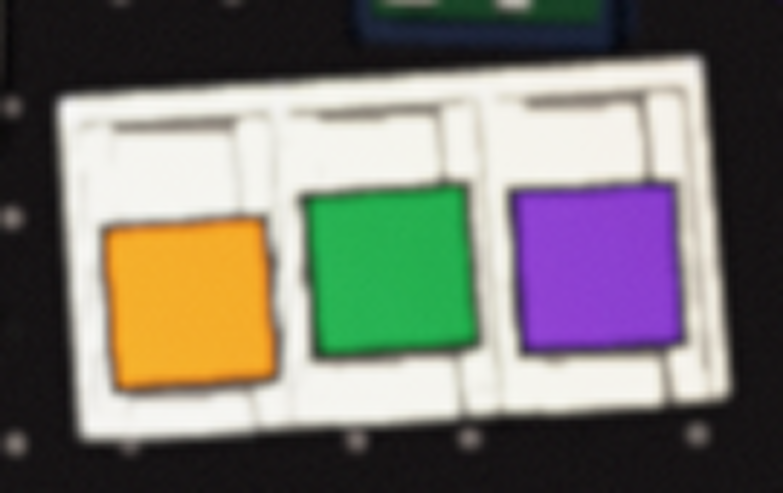

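View pics/t_sp.png

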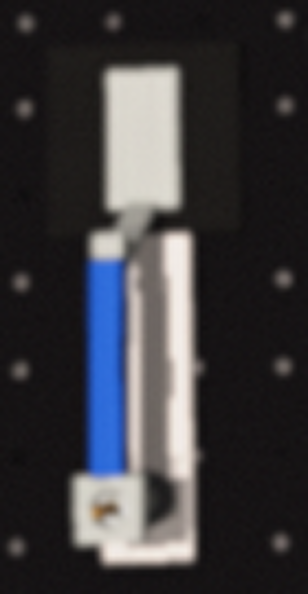

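```bash
cat >> h.py <<'E'
def rigid(L,W):
    "fit W=R L+t in plane; returns t, yaw deg, residuals"
    L=np.asarray(L,float);W=np.asarray(W)[:,:2]; a=L.mean(0);b=W.mean(0)
    l=L-a;q=W-b; th=np.arctan2((l[:,0]*q[:,1]-l[:,1]*q[:,0]).sum(),(l*q).sum())
    R=np.array([[np.cos(th),-np.sin(th)],[np.sin(th),np.cos(th)]]); t=b-R@a
    return t,np.degrees(th),np.linalg.norm((L@R.T+t)-W,axis=1)
HS={"amber":((12,150,120),(22,255,255)),"green":((50,120,60),(80,255,255)),"violet":((125,120,80),(150,255,255))}
def plate(c,col,box,z,im=None):
    "plate by colour in the box u0,v0,u1,v1: centre, yaw, size in world at height z of its top face"
    im=arm.grab_frame(c) if im is None else im
    k=6; u0,v0,u1,v1=box
    b=cv2.resize(im[v0:v1,u0:u1],None,fx=k,fy=k,interpolation=cv2.INTER_CUBIC)
    m=cv2.inRange(cv2.cvtColor(b,cv2.COLOR_BGR2HSV),*map(np.array,HS[col]))
    cs,_=cv2.findContours(m,cv2.RETR_EXTERNAL,cv2.CHAIN_APPROX_NONE)
    q=max(cs,key=cv2.contourArea)[:,0].astype(float)
    uv=(q+.5)/k-.5+[u0,v0]; P=unproj(c,uv,z)[:,:2]
    r=cv2.minAreaRect((P*1000).astype(np.float32)); a=r[2]; a=(a+45)%90-45
    return np.array(r[0])/1000,a,np.array(r[1])
E
python3 - <<'E'
from h import *
uv=np.array([(70,57),(727,66),(722,438),(53,428)])/5.2+[140,80]
print("cab",rigid([(.3,.15),(.3,-.15),(.13,-.15),(.13,.15)],unproj("top",uv,.1)))
uv=np.array([(58,97),(702,57),(732,398),(80,440)])/5.8+[280,150]
print("rack",rigid([(.145,.138),(.145,-.138),(0,-.138),(0,.138)],unproj("top",uv,.032)))
uv=np.array([(105,66),(181,66),(181,210),(105,208)])/4.4+[80,185]
print("blade",rigid([(.04,.02),(.04,-.02),(-.04,-.02),(-.04,.02)],unproj("top",uv,.0065)))
uv=np.array([(48,43),(241,45),(235,236),(46,232)])/4.4+[80,185]
print("mat",rigid([(.055,.055),(.055,-.055),(-.055,-.055),(-.055,.055)],unproj("top",uv,.004)))
uv=np.array([(72,474),(145,474),(145,546),(72,546)])/4.4+[80,185]
print("eye",unproj("top",uv,.062).mean(0))
uv=np.array([(107,242)])/4.4+[80,185]; print("front end",unproj("top",uv,.066))
for c,bx in(("top",(290,160,410,230)),("side",(275,225,365,325))):
    for col in HS: print(c,col,plate(c,col,bx,.027))
# drawer front top edges (z .093)
uv=np.array([(58,580),(712,590)])/5.2+[140,80]; print("front inner top corners",unproj("top",uv,.093))
uv=np.array([(58,602),(712,612)])/5.2+[140,80]; print("front outer top corners",unproj("top",uv,.093))
E
```

```text
cab (array([0.5682, 0.1586]), np.float64(-1.5911708064145669), array([0.0007, 0.0016, 0.0014, 0.0019]))
rack (array([ 0.5594, -0.1701]), np.float64(2.897686599623782), array([0.0023, 0.0021, 0.0025, 0.0024]))
blade (array([0.5827, 0.4263]), np.float64(0.3477118570912269), array([0.0027, 0.0016, 0.003 , 0.0014]))
mat (array([0.5821, 0.4275]), np.float64(-1.0147389586774818), array([0.0012, 0.0005, 0.0008, 0.0019]))
eye [0.3768 0.4222 0.062 ]
front end [[0.5212 0.4238 0.066 ]]
top amber (array([ 0.6101, -0.078 ]), 3.45111083984375, array([70.0628, 70.1056]))
top green (array([ 0.6234, -0.1646]), 3.2213010787963867, array([69.5196, 68.8359]))
top violet (array([ 0.6235, -0.2538]), 1.8533351421356201, array([70.0654, 69.2004]))
side amber (array([ 0.6086, -0.0737]), 3.0335867404937744, array([69.4736, 65.1834]))
side green (array([ 0.6216, -0.1627]), 3.11372971534729, array([66.1919, 64.6713]))
side violet (array([ 0.6216, -0.2524]), 2.062061309814453, array([68.6543, 68.3098]))
front inner top corners [[0.6329 0.3056 0.093 ]
 [0.6245 0.0097 0.093 ]]
front outer top corners [[0.6229 0.3056 0.093 ]
 [0.6144 0.0098 0.093 ]]
```

The measurements agree between cameras to within a few millimetres. The cabinet's yaw is about -1.6° and the drawer is about 0.07 out. I'll move over the drawer with the fingers shut to hook the right-hand upright from behind.

```bash
python3 -m jog '[[0.6,1,0,0,0,-0.3,255],[0.6,1,0,0,0,-0.3,255],[0.6,1,0,0,0,-0.3,255],[0.6,1,0,0,0,-0.3,255],[0.6,1,0,0,0,-0.3,255],[0.6,1,0,0,0,-0.3,255],[0.6,1,0,0,0,-0.3,255],[0.6,1,0,0,0,-0.3,255],[0.6,1,0,0,0,-0.3,255],[0.6,1,0,0,0,-0.3,255],[0.6,1,0,0,0,-0.3,255],[0.6,1,0,0,0,-0.3,255]]' 40
```

```text
clock: 3.55
tool_pos: [0.4333, -0.2169, 0.2483]
eef_rot: [[-0.999, 0.053, 0.004], [0.053, 0.999, -0.003], [-0.004, -0.003, -1.0]]
contact_force: [-0.4, -0.2, -0.4]
opening: 0.0029
```

```bash
python3 -m jog '[[0.67,1,0,0,0,0.1,255],[0.67,1,0,0,0,0.1,255],[0.67,1,0,0,0,0,255],[0.67,1,0,0,0,0,255],[0.67,1,0,0,0,0,255],[0.67,1,0,0,0,0,255],[0.67,1,0,0,0,0,255],[0.67,1,0,0,0,0,255],[0.67,1,0,0,0,0,255],[0.67,1,0,0,0,0,255],[0.5,0.8,0,0,0,0,255],[0,0,0,0,0,0,255]]'
```

```text
clock: 4.75
tool_pos: [0.6583, 0.1263, 0.2497]
eef_rot: [[-1.0, 0.025, 0.009], [0.025, 1.0, -0.003], [-0.01, -0.003, -1.0]]
contact_force: [-0.2, -1.0, -0.5]
opening: 0.0003
```

```bash
python3 -m jog '[[-0.2,-0.5,0,0,0,0,255],[0,0,-0.8,0,0,0,255],[0,0,-0.8,0,0,0,255],[0,0,-0.8,0,0,0,255],[0,0,-0.8,0,0,0,255],[0,0,-0.4,0,0,0,255],[0,0,0,0,0,0,255]]'
python3 - <<'E'
from h import *
zoom("side","pics/s1.png",230,120,400,250,4.6)
E
```

```text
clock: 5.45
tool_pos: [0.6477, 0.1014, 0.1415]
eef_rot: [[-0.999, 0.03, 0.011], [0.03, 1.0, -0.003], [-0.011, -0.003, -1.0]]
contact_force: [-0.1, -0.5, 0.6]
opening: 0.0005
```

View pics/s1.png

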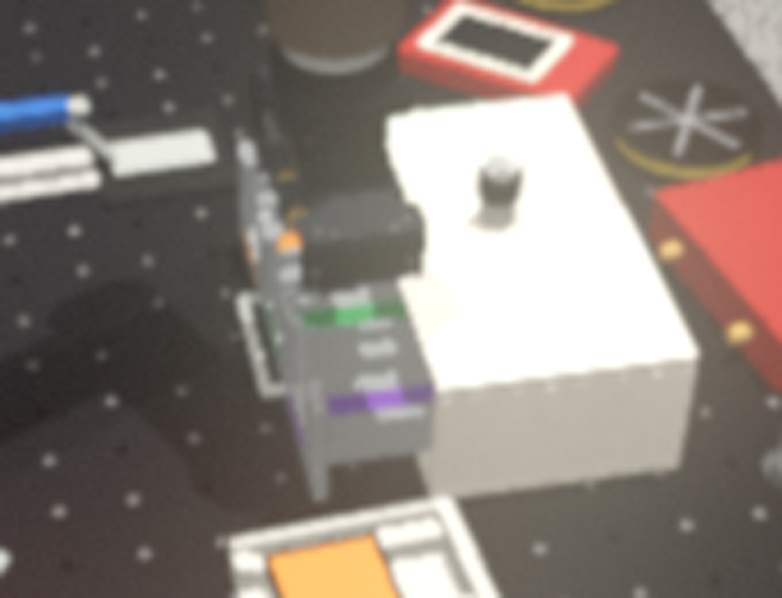

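```bash
python3 -m jog '[[0.1,0.3,-0.5,0,0,0,255],[0,0,-0.5,0,0,0,255],[0,0,-0.25,0,0,0,255],[0,0,0,0,0,0,255],[0,0,0,0,0,0,255]]'
```

```text
clock: 6.0
tool_pos: [0.6546, 0.1124, 0.1078]
eef_rot: [[-0.999, 0.029, 0.022], [0.03, 1.0, 0.0], [-0.022, 0.001, -1.0]]
contact_force: [-0.1, -0.2, 0.4]
opening: 0.0001
```

```bash
python3 -m jog '[[-0.3,0,-0.05,0,0,0,255],[-0.3,0.01,0,0,0,0,255],[-0.3,0.01,0,0,0,0,255],[-0.3,0.01,0,0,0,0,255],[-0.3,0.01,0,0,0,0,255]]'
```

```text
clock: 6.5
tool_pos: [0.6098, 0.1144, 0.1085]
eef_rot: [[-0.999, 0.029, 0.032], [0.029, 1.0, 0.003], [-0.032, 0.004, -0.999]]
contact_force: [3.3, -0.1, -2.2]
opening: 0.0007
```

```bash
python3 -m jog '[[-0.2,0.01,0,0,0,0,255],[-0.2,0.01,0,0,0,0,255]]'
```

```text
clock: 6.7
tool_pos: [0.5963, 0.115, 0.109]
eef_rot: [[-0.999, 0.028, 0.033], [0.029, 1.0, 0.003], [-0.033, 0.004, -0.999]]
contact_force: [2.8, -0.7, -1.1]
opening: 0.0001
```

```bash
python3 -m jog '[[-0.15,0,0,0,0.2,0,255],[-0.15,0,0,0,0,0,255]]'; python3 -m jog '[[-0.1,0,0,0,0,0,255],[0,0,0,0,0,0,255]]'
```

```text
clock: 6.9
tool_pos: [0.5869, 0.1154, 0.1096]
eef_rot: [[-1.0, 0.028, 0.012], [0.028, 1.0, 0.004], [-0.012, 0.004, -1.0]]
contact_force: [12.2, -2.6, -6.0]
opening: 0.0009
clock: 7.1
tool_pos: [0.5871, 0.1157, 0.1101]
eef_rot: [[-0.999, 0.027, 0.02], [0.027, 1.0, 0.005], [-0.02, 0.006, -1.0]]
contact_force: [0.6, 0.1, -0.3]
opening: 0.0004
```

```bash
python3 -m jog '[[0.4,0,0,0,0,0,255],[0,0,0.8,0,0.1,0,255],[0,0,1,0,0.1,0,255],[0,0,1,0,0,0,255],[0,0,1,0,0,0,255],[-0.3,1,0,0,0,0,0],[-0.3,1,0,0,0,0,0],[-0.3,1,0,0,0,0,0],[-0.3,1,0,0,0,0,0],[-0.3,1,0,0,0,0,0],[-0.3,1,0,0,0,0,0],[-0.3,1,0,0,0,0,0]]'
```

```text
clock: 8.3
tool_pos: [0.52, 0.3256, 0.2256]
eef_rot: [[-0.999, 0.038, -0.038], [0.038, 0.999, -0.004], [0.037, -0.006, -0.999]]
contact_force: [1.2, 0.6, -0.8]
opening: 0.0486
```

```bash
python3 -m jog '[[-0.3,0.8,0,0,0,0,0],[0,0,0,0,0,0,0]]'
python3 - <<'E'
from h import *
cv2.imwrite("pics/top2.png",arm.grab_frame("top")); places(["drawer_front","bay_amber","bay_green","bay_violet","spatula","cabinet"],"top")
cv2.imwrite("pics/side2.png",arm.grab_frame("side")); places(["drawer_front","bay_amber","bay_green","bay_violet","spatula","spatula_grip","spatula_eye","peg_collar","stand"],"side")
print(arm.state()["tool_pos"])
E
```

```text
clock: 8.5
tool_pos: [0.5072, 0.3529, 0.2246]
eef_rot: [[-0.999, 0.034, -0.043], [0.034, 0.999, -0.007], [0.043, -0.009, -0.999]]
contact_force: [0.3, -0.2, -0.1]
opening: 0.0646
top drawer_front [(0.88, [0.5718, 0.1588, 0.0606])]
top bay_amber [(0.84, [0.6316, 0.2486, 0.0483])]
top bay_green [(0.64, [0.6291, 0.1574, 0.05])]
top bay_violet [(0.96, [0.6207, 0.0647, 0.0573]), (0.73, [0.6254, -0.258, 0.0217]), (0.58, [0.5607, -0.4312, -0.0037])]
top spatula [(0.88, [0.5834, 0.43, 0.004]), (0.42, [0.6186, -0.1663, 0.0255])]
top cabinet [(0.73, [0.5685, 0.1576, 0.004])]
side drawer_front [(0.65, [0.5638, 0.1623, 0.0573])]
side bay_amber [(0.92, [0.6313, 0.2506, 0.0552]), (0.19, [0.377, 0.4302, 0.0523])]
side bay_green [(0.8, [0.6261, 0.1582, 0.0573]), (0.71, [0.5581, -0.1683, -0.0011])]
side bay_violet [(0.72, [0.5633, -0.4235, -0.0017]), (0.71, [0.6255, 0.0721, 0.0565]), (0.43, [0.3778, 0.4316, 0.0516])]
side spatula [(0.78, [0.5808, 0.429, 0.0102])]
side spatula_grip [(0.64, [0.4939, 0.4277, 0.0585])]
side spatula_eye [(0.82, [0.3779, 0.4239, 0.0605]), (0.53, [0.4921, 0.4295, 0.0618])]
side peg_collar [(0.84, [0.3795, 0.4292, 0.0487])]
side stand [(0.85, [0.5787, 0.4324, -0.0013])]
[0.5093 0.3507 0.2252]
```

View pics/top2.png

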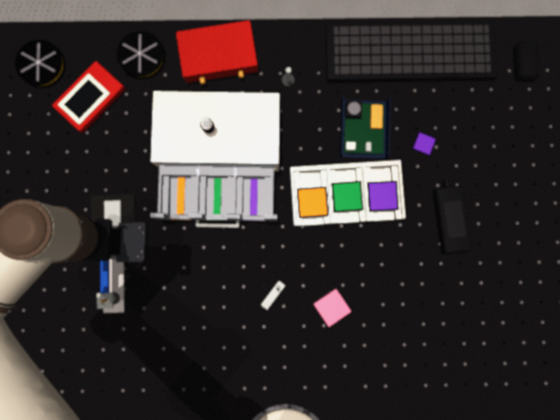

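View pics/side2.png

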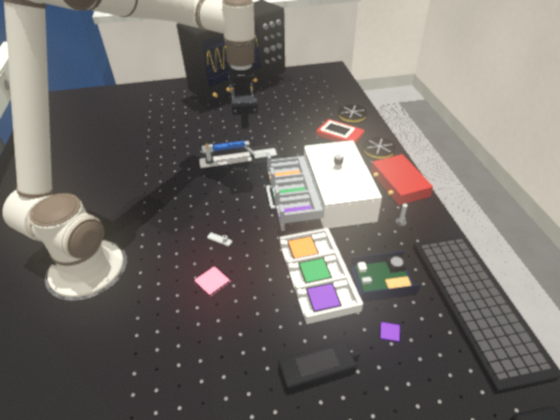

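```bash
python3 -m jog '[[-0.25,0.85,0,0.07,-0.4,0.5,0],[-0.25,0.85,0,0,0,0,0],[0,0.8,-0.5,0,0,0,0],[0,0,-0.8,0,0,0,0],[0,0,-0.5,0,0,0,0],[0,0,0,0,0,0,0],[0,0,0,0,0,0,0]]'
python3 - <<'E'
from h import *
zoom("top","pics/t3.png",60,185,160,320,4.4)
zoom("side","pics/s3.png",180,90,300,190,6)
print(arm.state()["tool_pos"])
E
```

```text
clock: 10.05
tool_pos: [0.494, 0.4293, 0.1711]
eef_rot: [[-1.0, -0.017, 0.006], [-0.017, 1.0, 0.003], [-0.006, 0.003, -1.0]]
contact_force: [-0.8, -0.7, 1.0]
opening: 0.0869
[0.4941 0.4293 0.1715]
```

View pics/t3.png

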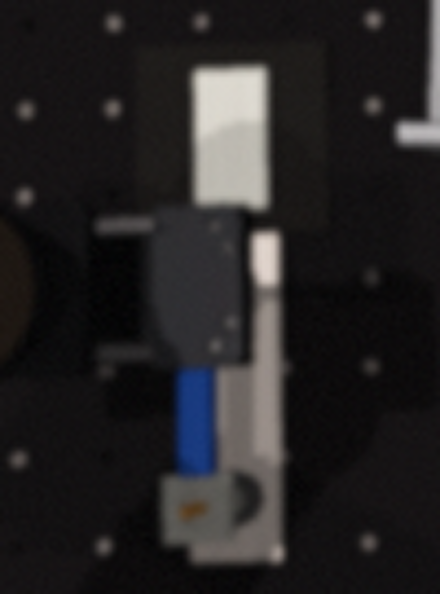

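View pics/s3.png

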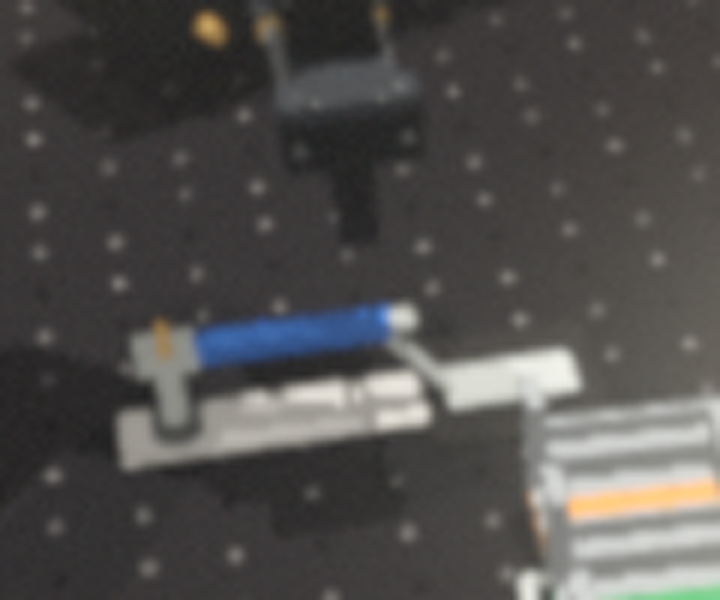

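```bash
python3 -m jog '[[0,-0.12,-0.8,0,0,0,0],[0,0,-0.8,0,0,0,0],[0,0,-0.8,0,0,0,0],[0,0,-0.6,0,0,0,0],[0,0,-0.2,0,0,0,0],[0,0,0,0,0,0,0]]'
```

```text
clock: 10.75
tool_pos: [0.498, 0.4278, 0.0816]
eef_rot: [[-1.0, -0.016, 0.017], [-0.016, 1.0, 0.016], [-0.018, 0.016, -1.0]]
contact_force: [-0.7, 0.5, 0.3]
opening: 0.0868
```

```bash
python3 -m jog '[[-0.13,-0.05,-0.45,-0.15,0.16,0,0],[0,0,-0.1,0,0,0,0],[0,0,0,0,0,0,0]]'
```

```text
clock: 11.05
tool_pos: [0.4952, 0.4276, 0.0672]
eef_rot: [[-1.0, -0.016, 0.003], [-0.016, 1.0, 0.003], [-0.003, 0.003, -1.0]]
contact_force: [0.5, -0.1, 0.4]
opening: 0.0868
```

```bash
python3 -m jog '[[0,0,-0.05,0,0,0,255],[0,0,0,0,0,0,255],[0,0,0,0,0,0,255],[0,0,0,0,0,0,255],[0,0,0,0,0,0,255],[0,0,0,0,0,0,255],[0,0,0,0,0,0,255],[0,0,0,0,0,0,255],[0,0,0,0,0,0,255],[0,0,0,0,0,0,255]]' 60
```

```text
clock: 12.05
tool_pos: [0.4958, 0.4284, 0.0675]
eef_rot: [[-1.0, -0.017, 0.005], [-0.017, 1.0, 0.006], [-0.005, 0.006, -1.0]]
contact_force: [-0.4, -0.0, -0.6]
opening: 0.0174
```

```bash
python3 -m jog '[[0,0,0.2,0,0,0,255],[0,0,0.3,0,0,0,255],[0,0,0.4,0,0,0,255],[0,0,0.5,0,0,0,255],[0,0,0.6,0,0,0,255],[0,0,0.6,0,0,0,255],[0,0,0.6,0,0,0,255],[0,0,0.6,0,0,0,255],[0,0,0,0,0,0,255],[0,0,0,0,0,0,255]]'
python3 - <<'E'
from h import *
s=arm.state(); print(s["tool_pos"],s["eef_rot"],s["opening"],s["contact_force"])
im=zoom("top","pics/t4.png",40,165,180,320,3.8); places(["spatula","spatula_eye","spatula_grip"],"top")
im=zoom("side","pics/s4.png",180,60,320,180,5); places(["spatula","spatula_eye","spatula_grip"],"side")
E
```

```text
clock: 13.05
tool_pos: [0.4948, 0.4275, 0.1921]
eef_rot: [[-1.0, -0.016, 0.006], [-0.016, 1.0, 0.008], [-0.006, 0.008, -1.0]]
contact_force: [0.1, 0.1, -2.3]
opening: 0.0172
[0.4948 0.4275 0.1921] [[-0.9999 -0.0161  0.006 ]
 [-0.016   0.9998  0.0083]
 [-0.0061  0.0082 -0.9999]] 0.017198887784475793 [ 0.1139  0.1206 -2.251 ]
top spatula [(0.84, [0.5833, 0.4286, 0.1299])]
top spatula_eye [(0.77, [0.3804, 0.4231, 0.181])]
top spatula_grip []
side spatula [(0.59, [0.581, 0.4265, 0.1317])]
side spatula_eye [(0.91, [0.373, 0.4257, 0.185])]
side spatula_grip [(0.95, [0.4937, 0.4271, 0.1806]), (0.3, [0.6229, -0.158, 0.0236]), (0.22, [0.5795, 0.4289, 0.0006])]
```

View pics/t4.png

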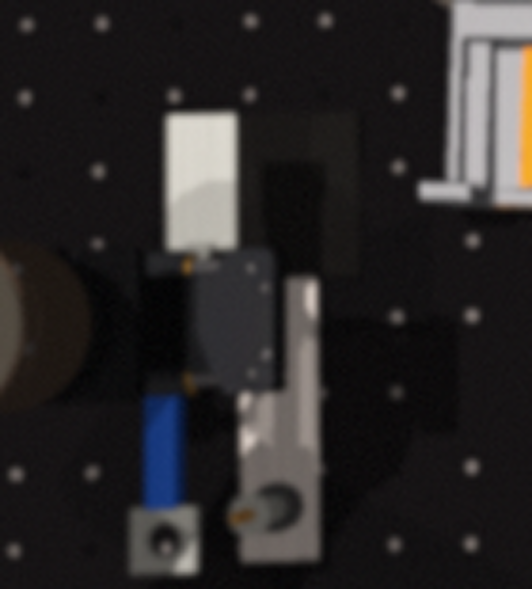

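View pics/s4.png

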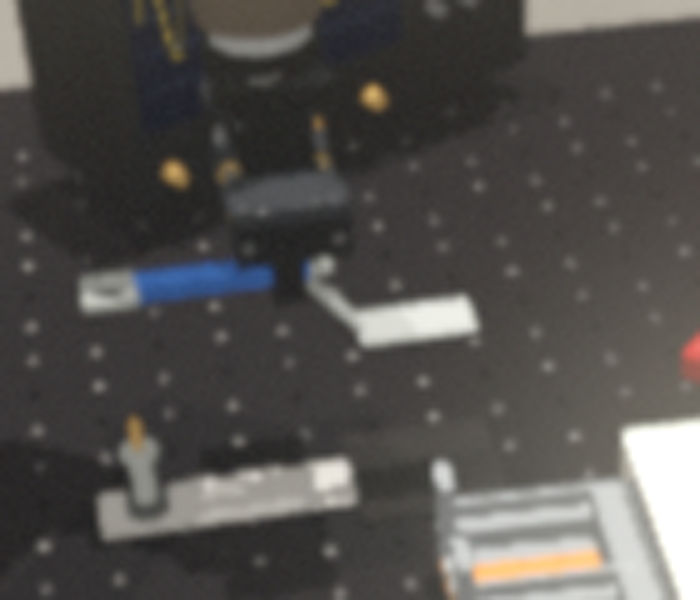

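The spatula is held at 17 mm opening and is level. The blade underside sits about 63.5 mm below the TCP and its centre about 87.5 mm ahead of it. I recorded the parked tool pose as (0.4958, 0.4284, 0.0675). Now I'll move to in front of the amber rack bay.

```bash
python3 -m jog '[[-0.5,-0.3,0,-0.08,0.06,0.15,255],[-0.5,-0.7,0,0,0,0.15,255],[-0.5,-0.9,0,0,0,0,255],[-0.5,-0.9,0,0,0,0,255],[-0.5,-0.9,0,0,0,0,255],[0,-0.9,0,0,0,0,255],[0,-0.9,0,0,0,0,255],[0,-0.9,0,0,0,0,255],[0,-0.9,0,0,0,0,255],[0,-0.9,0,0,0,0,255],[0,-0.9,0,0,0,0,255],[0,-0.9,0,0,0,0,255]]'
```

```text
clock: 14.65
tool_pos: [0.4159, 0.119, 0.1879]
eef_rot: [[-0.998, -0.055, -0.001], [-0.055, 0.998, -0.004], [0.001, -0.004, -1.0]]
contact_force: [0.7, 0.5, -1.6]
opening: 0.0177
```

```bash
python3 -m jog '[[0,-0.9,0,0,0,0,255],[0,-0.9,0,0,0,0,255],[0,-0.9,0,0,0,0,255],[0,-0.9,0,0,0,0,255],[0,-0.9,0,0,0,0,255],[0,-0.9,0,0,0,0,255],[0,-0.7,0,0,0,0,255],[0,-0.4,0,0,0,0,255],[0,0,0,0,0,0,255]]'
```

```text
clock: 15.55
tool_pos: [0.4145, -0.0864, 0.1888]
eef_rot: [[-0.999, -0.053, 0.002], [-0.053, 0.999, -0.004], [-0.002, -0.004, -1.0]]
contact_force: [0.3, -0.0, -1.9]
opening: 0.0173
```

```bash
python3 -m jog '[[0,0,-0.6,0,0,0,255],[0,0,-0.8,0,0,0,255],[0,0,-0.8,0,0,0,255],[0,0,-0.8,0,0,0,255],[0,0,-0.4,0,0,0,255],[0,0,-0.1,0,0,0,255],[0,0,0,0,0,0,255]]'
python3 - <<'E'
from h import *
s=arm.state(); print(s["tool_pos"],s["eef_rot"])
im=zoom("top","pics/t5.png",270,150,420,270,5); places(["spatula","rack","plate_amber"],"top")
im=zoom("side","pics/s5.png",200,180,380,320,4.4); places(["spatula","rack","plate_amber","spatula_eye"],"side")
E
```

```text
clock: 16.25
tool_pos: [0.4169, -0.0838, 0.0824]
eef_rot: [[-0.998, -0.055, 0.009], [-0.055, 0.998, -0.003], [-0.009, -0.004, -1.0]]
contact_force: [1.5, -0.5, -2.2]
opening: 0.0173
[ 0.4169 -0.0838  0.0824] [[-0.9985 -0.0548  0.0094]
 [-0.0548  0.9985 -0.003 ]
 [-0.0092 -0.0035 -1.    ]]
top spatula [(0.97, [0.507, -0.0813, 0.0208])]
top rack [(0.97, [0.5603, -0.1691, -0.0024])]
top plate_amber [(0.72, [0.6091, -0.0778, 0.0207])]
side spatula [(0.59, [0.5025, -0.0817, 0.0262]), (0.28, [0.6236, -0.1589, 0.0243])]
side rack [(0.57, [0.5594, -0.1697, -0.0017])]
side plate_amber [(0.94, [0.6088, -0.0761, 0.0217]), (0.17, [0.5626, -0.4233, -0.0011])]
side spatula_eye [(0.96, [0.2982, -0.0917, 0.078]), (0.16, [0.6273, 0.1563, 0.0574])]
```

View pics/t5.png

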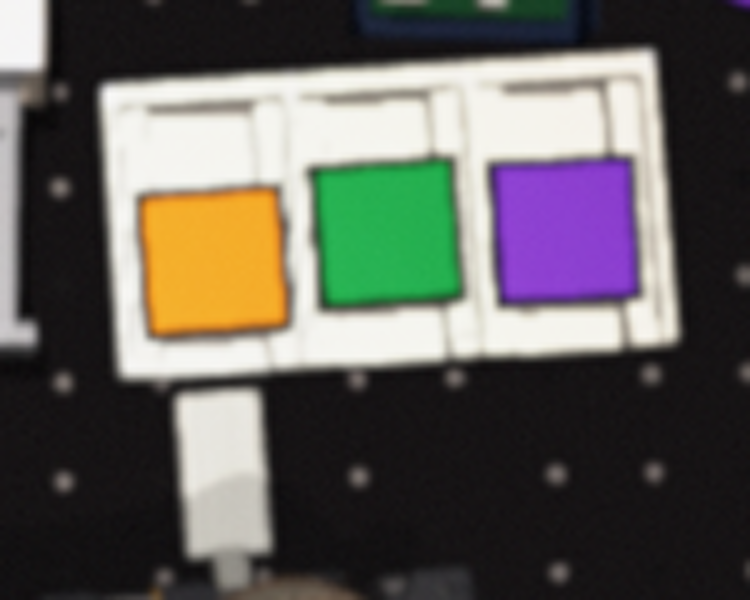

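View pics/s5.png

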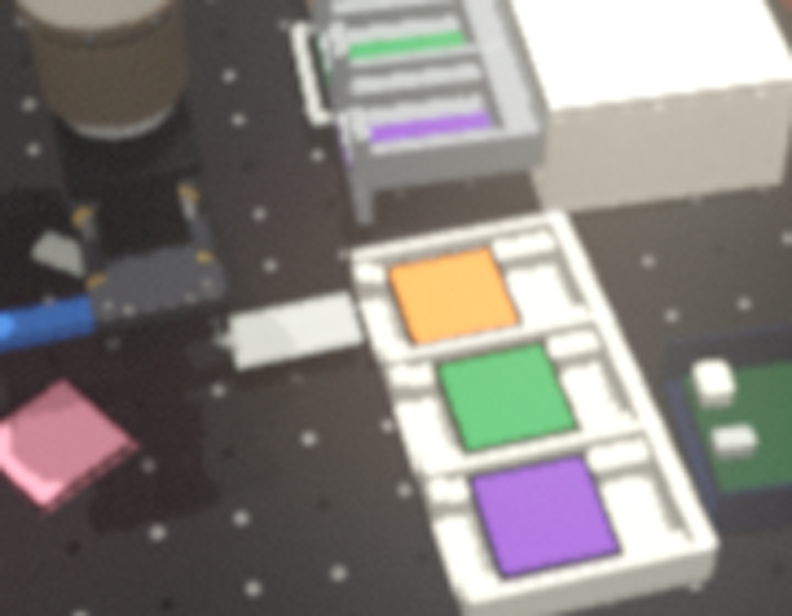

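```bash
cat >> h.py <<'E'
def tri(uvs,uvt):
    P=[]
    for c in("side","top"):
        m=CM[c]; R=m["attitude"].T; P.append(m["mtx"]@np.c_[R,-R@m["eye"]])
    X=cv2.triangulatePoints(P[0],P[1],np.array(uvs,float).reshape(-1,2).T,np.array(uvt,float).reshape(-1,2).T)
    return (X[:3]/X[3]).T
E
python3 - <<'E'
from h import *
s=np.array([(352,292),(364,346),(236,370),(229,320)])/4.4+[200,180]
t=np.array([(173,396),(260,388),(273,553),(187,557)])/5+[270,150]
X=tri(s,t); print(X,X.mean(0))
# rack check: front corners, top z .032
s=np.array([(350,253),(560,212),(718,540),(465,603)])/4.4+[200,180]
t=np.array([(118,380),(98,85),(657,48),(682,343)])/5+[270,150]
print(tri(s[[0,1,2]],t[[0,1,3]]))
E
```

```text
[[ 0.5446 -0.0578  0.0245]
 [ 0.5463 -0.1013  0.0207]
 [ 0.464  -0.1059  0.0233]
 [ 0.464  -0.0633  0.0229]] [ 0.5047 -0.0821  0.0229]
[[ 0.5509 -0.0301  0.0317]
 [ 0.6974 -0.0222  0.0309]
 [ 0.6227 -0.3167  0.0832]]
```

The blade is 0.6 mm off the amber bay's centre line, with its underside at about 0.020. I'll lower it to about 0.0125 and slide it in.

```bash
python3 -m jog '[[0,0,-0.2,0.03,0.09,-0.03,255],[0,0,-0.05,0,0,0,255],[0,0,0,0,0,0,255]]'; python3 -m jog '[[0.3,0.015,0,0,0,0,255],[0.4,0.02,0,0,0,0,255],[0.3,0.015,0,0,0,0,255]]'
```

```text
clock: 17.0
tool_pos: [0.4173, -0.0842, 0.0751]
eef_rot: [[-0.999, -0.05, 0.002], [-0.05, 0.999, 0.001], [-0.002, 0.001, -1.0]]
contact_force: [-0.5, -0.8, -1.0]
opening: 0.0172
clock: 17.3
tool_pos: [0.4487, -0.0828, 0.075]
eef_rot: [[-0.999, -0.05, 0.001], [-0.05, 0.999, 0.001], [-0.001, 0.001, -1.0]]
contact_force: [0.4, 0.2, -1.1]
opening: 0.0173
```

```bash
python3 -m jog '[[0.4,0.02,0,0,0,0,255],[0.4,0.02,0,0,0,0,255],[0.4,0.02,0,0,0,0,255],[0.4,0.02,0,0,0,0,255],[0.4,0.02,0,0,0,0,255],[0.15,0.01,0,0,0,0,255],[0,0,0,0,0,0,255]]'
python3 - <<'E'
from h import *
s=arm.state(); print(s["tool_pos"],s["contact_force"])
im=zoom("side","pics/s6.png",200,180,380,320,4.4)
print(plate("top","amber",(290,160,335,230),.027))
E
```

```text
clock: 18.0
tool_pos: [0.5234, -0.0789, 0.0743]
eef_rot: [[-0.999, -0.051, 0.004], [-0.051, 0.999, 0.001], [-0.004, 0.0, -1.0]]
contact_force: [0.5, 0.1, -1.6]
opening: 0.0175
[ 0.5234 -0.0789  0.0743] [ 0.5269  0.146  -1.5891]
(array([ 0.6157, -0.0775]), 3.5430586338043213, array([58.6939, 70.3097]))
```

View pics/s6.png

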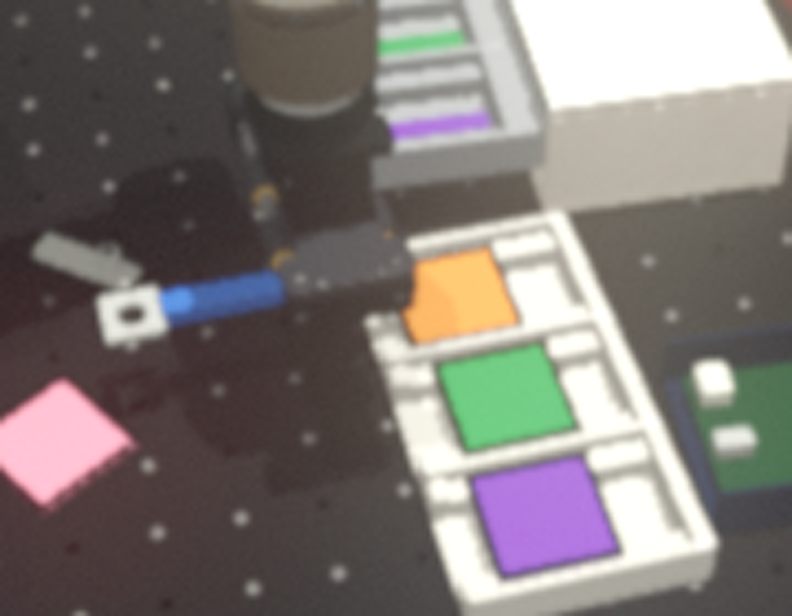

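```bash
python3 -m jog '[[-0.22,-0.01,0,0,0,0,255],[0,0,0,0,0,0,255]]'; python3 -m jog '[[0,0,0.1,0,0,0,255],[0,0,0.1,0,0,0,255],[0,0,0.1,0,0,0,255],[0,0,0.1,0,0,0,255],[0,0,0.1,0,0,0,255],[0,0,0.1,0,0,0,255],[0,0,0.1,0,0,0,255]]'
```

```text
clock: 18.3
tool_pos: [0.5138, -0.0795, 0.074]
eef_rot: [[-0.999, -0.05, 0.002], [-0.05, 0.999, 0.001], [-0.002, 0.001, -1.0]]
contact_force: [-0.1, -0.9, -1.3]
opening: 0.0173
clock: 19.0
tool_pos: [0.5124, -0.0795, 0.0971]
eef_rot: [[-0.999, -0.05, 0.001], [-0.05, 0.999, 0.001], [-0.001, 0.001, -1.0]]
contact_force: [-0.5, -0.2, -3.1]
opening: 0.0177
```

```bash
python3 -m jog '[[0,0,0.15,0,0,0,255],[0,0,0.2,0,0,0,255],[0,0,0.3,0,0,0,255],[0,0,0.3,0,0,0,255],[0,0,0.3,0,0,0,255],[0,0,0.3,0,0,0,255],[0,0,0.3,0,0,0,255],[0,0,0.3,0,0,0,255],[0,0,0.3,0,0,0,255],[0,0,0.2,0,0,0,255],[0,0,0.1,0,0,0,255],[0,0,0,0,0,0,255]]'
python3 - <<'E'
from h import *
s=arm.state(); print(s["tool_pos"],s["eef_rot"],s["contact_force"])
im=zoom("side","pics/s7.png",200,140,380,320,3.3); places(["spatula","plate_amber"],"side")
im=zoom("top","pics/t7.png",260,130,410,250,5); places(["spatula","plate_amber"],"top")
print(plate("top","amber",(270,130,345,240),s["tool_pos"][2]-.061+.005,im))
E
```

```text
clock: 20.2
tool_pos: [0.5126, -0.0795, 0.1886]
eef_rot: [[-0.999, -0.05, 0.004], [-0.05, 0.999, 0.001], [-0.004, 0.001, -1.0]]
contact_force: [0.1, -0.3, -1.9]
opening: 0.017
[ 0.5126 -0.0795  0.1886] [[-0.9987 -0.0502  0.0036]
 [-0.0501  0.9987  0.0012]
 [-0.0036  0.001  -1.    ]] [ 0.0916 -0.3472 -1.8699]
side spatula [(0.97, [0.5969, -0.0774, 0.1256]), (0.46, [0.5607, -0.1685, -0.0011])]
side plate_amber [(0.73, [0.6143, -0.0753, 0.1279])]
top spatula [(0.64, [0.5617, -0.1703, -0.0002])]
top plate_amber [(0.71, [0.6086, -0.0803, 0.1266])]
(array([ 0.6104, -0.0777]), 3.693321466445923, array([68.3744, 70.4681]))
```

View pics/s7.png

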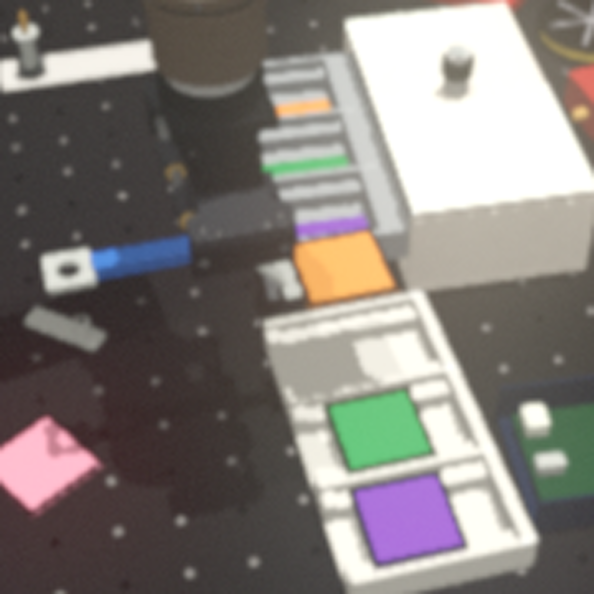

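View pics/t7.png

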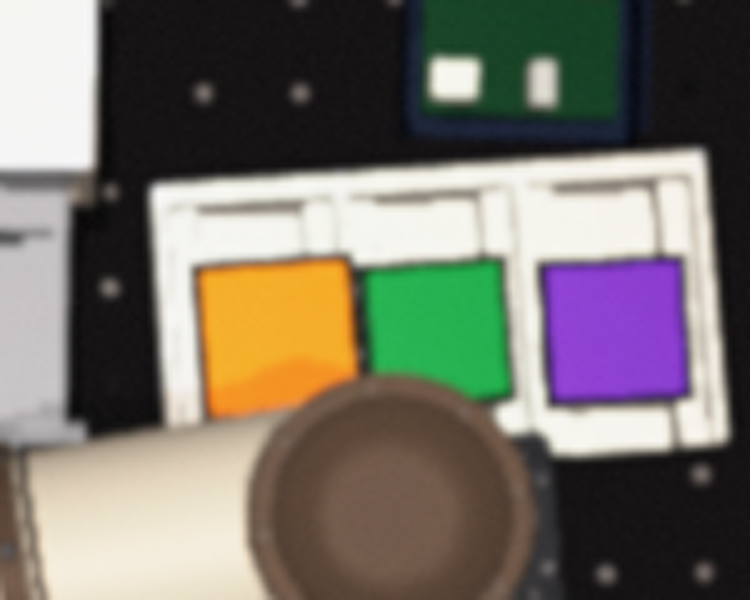

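Run:
```python
from h import *
im=arm.grab_frame("top")
u0,v0,u1,v1=145,155,285,232;k=5.5
cv2.imwrite("pics/t8.png",cv2.resize(im[v0:v1,u0:u1],None,fx=k,fy=k,interpolation=cv2.INTER_CUBIC))
ims=arm.grab_frame("side")
for c,i,bx in(("top",im,(150,160,280,225)),("side",ims,(265,150,330,220))):
    for col in HS:
        try:
            b=cv2.resize(i[bx[1]:bx[3],bx[0]:bx[2]],None,fx=6,fy=6,interpolation=cv2.INTER_CUBIC)
            print(c,col,*plate(c,col,bx,.0405,i))
        except Exception as e: print(c,col,e)
```

```text
top amber [0.6302 0.2479] -1.7943191528320312 [16.013  91.0681]
top green [0.6285 0.1579] -1.3842697143554688 [15.9845 88.6397]
top violet [0.6249 0.0684] -1.3575363159179688 [14.9671 90.2894]
side amber [0.6013 0.0379] -12.399650573730469 [22.4276 13.5436]
side green max() iterable argument is empty
side violet [0.605 0.071] -12.423057556152344 [2.2524 2.0471]
```

View pics/t8.png

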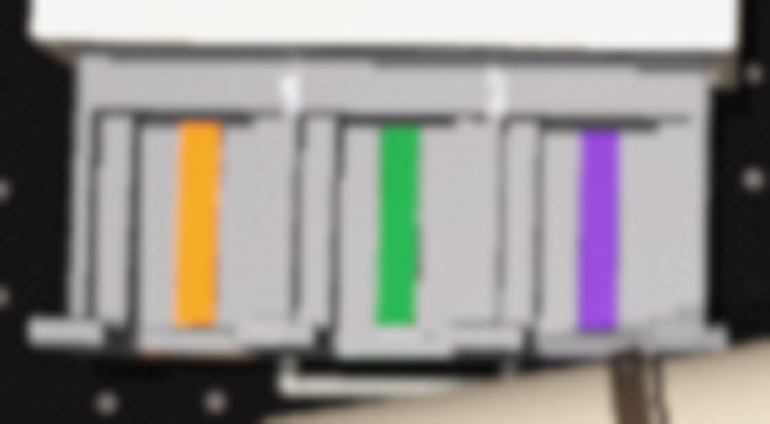

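The amber plate is centred on the blade and lifted clear. The bay stripes put the bay centres at amber (0.6305, 0.248), green (0.628, 0.158) and violet (0.6255, 0.0685), with yaw about -1.5°. I'll carry the plate over smoothly.

```bash
python3 -m jog '[[0,0.15,0,0,0,-0.05,255],[0.04,0.3,0,0,0,-0.05,255],[0.04,0.45,0,0,0,-0.05,255],[0.04,0.6,0,0,0,-0.05,255],[0.04,0.7,0,0,0,-0.05,255],[0.04,0.7,0,0,0,-0.05,255],[0.04,0.7,0,0,0,-0.05,255],[0.04,0.7,0,0,0,-0.05,255],[0.04,0.7,0,0,0,-0.05,255],[0.04,0.7,0,0,0,-0.05,255],[0.04,0.7,0,0,0,-0.05,255],[0.04,0.7,0,0,0,-0.05,255]]'
```

```text
clock: 21.8
tool_pos: [0.5247, 0.1466, 0.1873]
eef_rot: [[-1.0, 0.019, 0.002], [0.019, 1.0, 0.002], [-0.002, 0.002, -1.0]]
contact_force: [0.6, 0.1, -1.6]
opening: 0.017
```

```bash
python3 -m jog '[[0.04,0.7,0,0,0,0,255],[0.04,0.65,0,0,0,0,255],[0.04,0.55,0,0,0,0,255],[0.04,0.45,0,0,0,0,255],[0,0.35,0,0,0,0,255],[0,0.25,0,0,0,0,255],[0,0.15,0,0,0,0,255],[0,0.05,0,0,0,0,255],[0,0,0,0,0,0,255]]'
```

```text
clock: 22.7
tool_pos: [0.5284, 0.2509, 0.1866]
eef_rot: [[-1.0, 0.016, 0.001], [0.016, 1.0, 0.002], [-0.001, 0.002, -1.0]]
contact_force: [-0.6, 0.1, -2.1]
opening: 0.0171
```

```bash
python3 -m jog '[[0.15,0.08,0,0,0,-0.1,255],[0,0,0,0,0,0,255],[0,0,0,0,0,0,255]]'
python3 - <<'E'
from h import *
s=arm.state(); print(s["tool_pos"],s["eef_rot"],s["contact_force"])
im=zoom("top","pics/t9.png",110,130,290,250,4.4); places(["spatula","plate_amber"],"top")
ims=zoom("side","pics/s9.png",200,80,380,220,4.4); places(["spatula","plate_amber"],"side")
z=s["tool_pos"][2]-.061+.005
print(plate("top","amber",(140,130,225,215),z,im),plate("side","amber",(230,100,330,180),z,ims))
E
```

```text
clock: 23.0
tool_pos: [0.5334, 0.2522, 0.1867]
eef_rot: [[-1.0, 0.03, 0.001], [0.03, 1.0, 0.001], [-0.001, 0.001, -1.0]]
contact_force: [-0.2, 1.3, -1.8]
opening: 0.0172
[0.5334 0.2522 0.1867] [[-0.9996  0.0296  0.0013]
 [ 0.0296  0.9996  0.0013]
 [-0.0012  0.0014 -1.    ]] [-0.1663  1.2769 -1.8487]
top spatula [(0.67, [0.6211, 0.2477, 0.1233])]
top plate_amber [(0.66, [0.6291, 0.2432, 0.1234])]
side spatula [(0.58, [0.6214, 0.2478, 0.124])]
side plate_amber [(0.75, [0.6319, 0.2501, 0.1245]), (0.44, [0.4115, 0.253, 0.1825])]
(array([0.6307, 0.2463]), -1.7913055419921875, array([71.1599, 70.1122])) (array([0.6039, 0.2537]), -18.5548095703125, array([71.2978, 30.0095]))
```

View pics/t9.png

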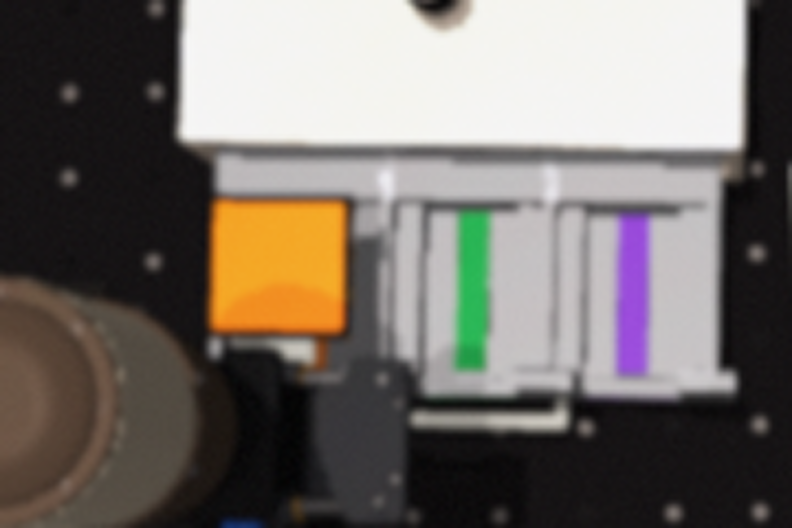

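View pics/s9.png

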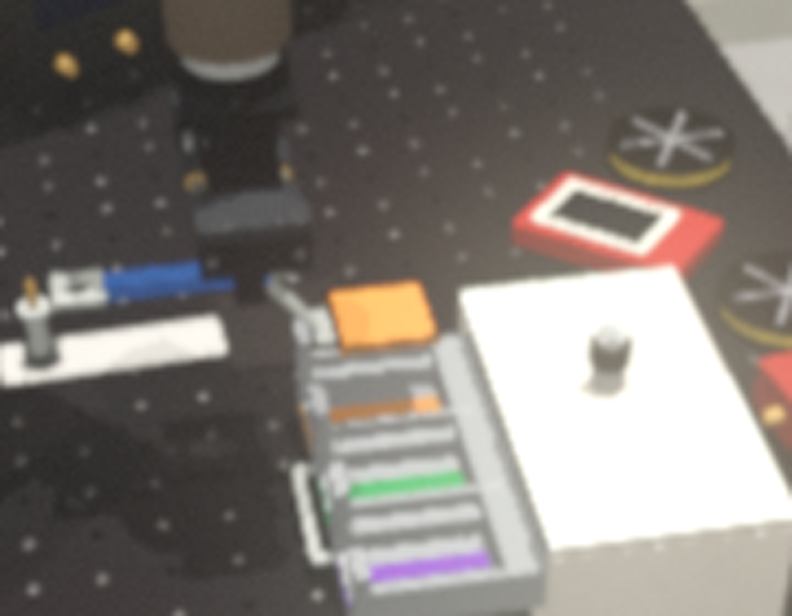

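```bash
python3 -m jog '[[0,0.06,-0.1,0,0,0.05,255],[0,0,-0.2,0,0,0,255],[0,0,-0.3,0,0,0,255],[0,0,-0.3,0,0,0,255],[0,0,-0.3,0,0,0,255],[0,0,-0.2,0,0,0,255],[0,0,-0.1,0,0,0,255],[0,0,0,0,0,0,255],[0,0,0,0,0,0,255]]'
python3 - <<'E'
from h import *
s=arm.state(); print(s["tool_pos"],s["eef_rot"],s["contact_force"])
im=zoom("top","pics/t10.png",110,130,290,250,4.4); 
ims=zoom("side","pics/s10.png",230,120,350,220,6)
z=s["tool_pos"][2]-.061+.005
print(plate("top","amber",(140,130,225,215),z,im))
E
```

```text
clock: 24.2
tool_pos: [0.5325, 0.254, 0.1363]
eef_rot: [[-1.0, 0.023, -0.001], [0.023, 1.0, -0.0], [0.001, -0.0, -1.0]]
contact_force: [-0.8, 0.3, -1.0]
opening: 0.0172
[0.5325 0.254  0.1363] [[-0.9997  0.0231 -0.0009]
 [ 0.0231  0.9997 -0.0004]
 [ 0.0009 -0.0005 -1.    ]] [-0.8026  0.2615 -1.0466]
(array([0.6309, 0.2484]), -1.209228515625, array([70.729 , 73.0592]))
```

View pics/s10.png

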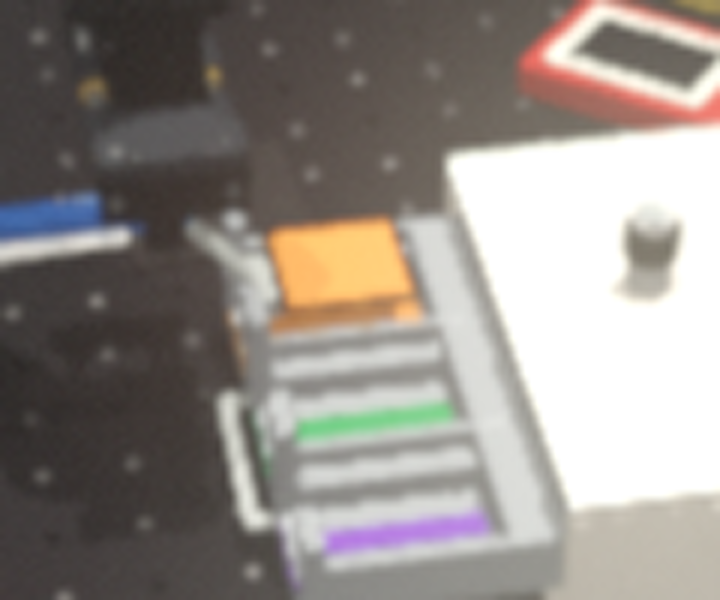

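```bash
python3 -m jog '[[0,0,-0.12,0,0,0,255],[0,0,-0.12,0,0,0,255],[0,0,-0.12,0,0,0,255],[0,0,-0.12,0,0,0,255],[0,0,-0.12,0,0,0,255],[0,0,-0.1,0,0,0,255],[0,0,0,0,0,0,255]]'; python3 -m jog '[[0,0,-0.1,0,0,0,255],[0,0,-0.1,0,0,0,255],[0,0,0,0,0,0,255]]';python3 - <<'E'
from h import *
s=arm.state(); print(s["tool_pos"],s["eef_rot"],s["contact_force"])
im=zoom("top","pics/t11.png",140,150,240,240,6); 
ims=zoom("side","pics/s11.png",230,120,350,220,6)
print(plate("top","amber",(140,130,225,215),.061,im))
E
```

```text
clock: 25.0
tool_pos: [0.533, 0.2544, 0.1147]
eef_rot: [[-1.0, 0.023, 0.001], [0.023, 1.0, 0.001], [-0.001, 0.001, -1.0]]
contact_force: [-0.4, 0.1, -2.1]
opening: 0.0174
clock: 25.3
tool_pos: [0.5334, 0.2547, 0.1086]
eef_rot: [[-1.0, 0.023, 0.002], [0.023, 1.0, 0.002], [-0.002, 0.002, -1.0]]
contact_force: [0.4, 0.3, -1.1]
opening: 0.0174
[0.5334 0.2547 0.1086] [[-0.9997  0.0227  0.0023]
 [ 0.0227  0.9997  0.0018]
 [-0.0023  0.0019 -1.    ]] [ 0.387   0.3194 -1.1365]
(array([0.634 , 0.2492]), -0.7625808715820312, array([71.1902, 76.0252]))
```

View pics/t11.png

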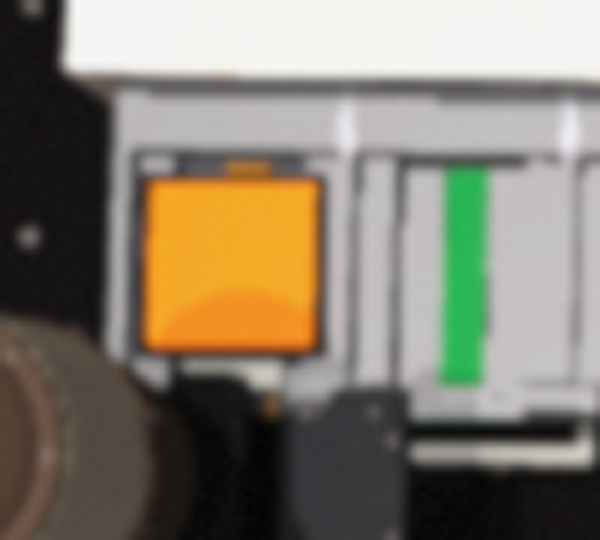

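View pics/s11.png

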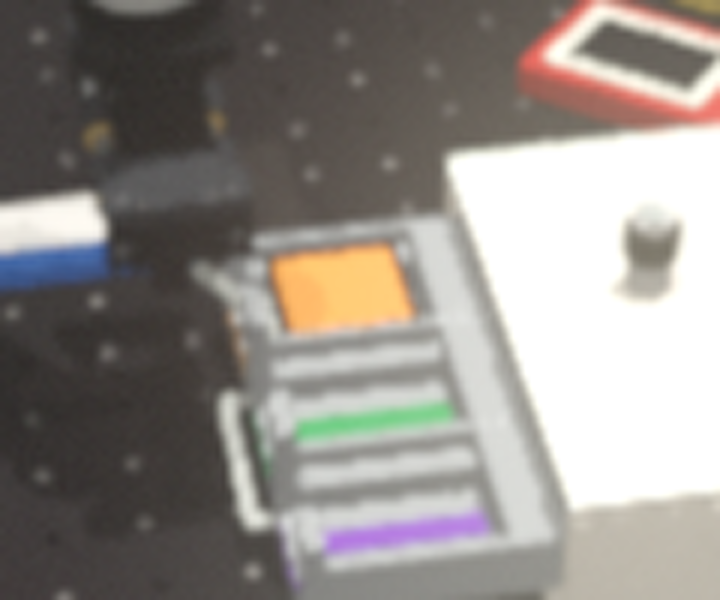

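Amber is flat and centred in its pocket, with the blade clear below it. I'll withdraw and go back for green.

```bash
python3 -m jog '[[-0.2,0.005,0,0,0.02,0,255],[-0.4,0.01,0,0,0,0,255],[-0.6,0.015,0,0,0,0,255],[-0.6,0.015,0,0,0,0,255],[-0.6,0.015,0,0,0,0,255],[-0.5,0.012,0,0,0,0,255],[-0.3,0.008,0,0,0,0,255],[-0.1,0,0,0,0,0,255],[0,0,0,0,0,0,255]]';python3 - <<'E'
from h import *
im=zoom("top","pics/t12.png",100,130,300,250,4); 
print(plate("top","amber",(140,130,225,215),.061,im))
E
```

```text
clock: 26.3
tool_pos: [0.4262, 0.2563, 0.1102]
eef_rot: [[-1.0, 0.022, 0.001], [0.022, 1.0, 0.004], [-0.001, 0.004, -1.0]]
contact_force: [0.3, -0.8, -1.2]
opening: 0.0171
(array([0.6275, 0.2493]), -0.7125778198242188, array([71.1704, 88.9567]))
```

View pics/t12.png

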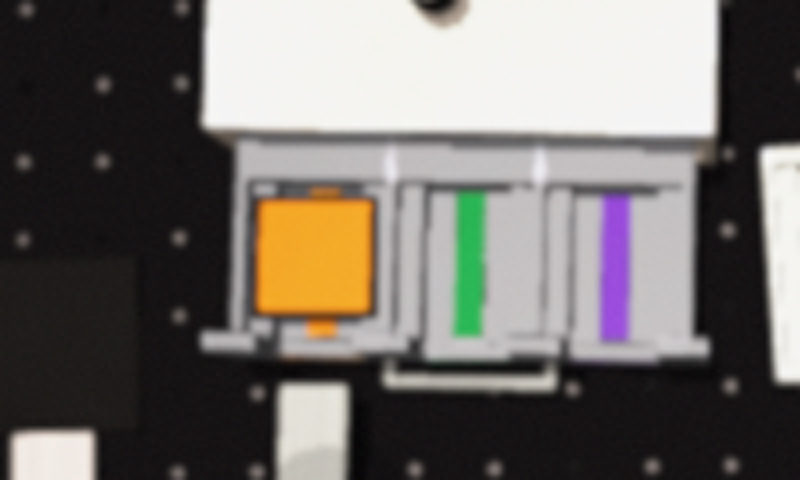

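```bash
python3 -m jog '[[-0.3,-0.3,0.5,0,0,0.06,255],[-0.1,-0.7,0.5,0,0,0.06,255],[0,-1,0.3,0,0,0.06,255],[0,-1,0,0,0,0.06,255],[0,-1,0,0,0,0.06,255],[0,-1,0,0,0,0.06,255],[0,-1,0,0,0,0.06,255],[0,-1,0,0,0,0.06,255],[0,-1,0,0,0,0.06,255],[0,-1,0,0,0,0.06,255],[0,-1,0,0,0,0.06,255],[0,-1,0,0,0,0.06,255]]'
```

```text
clock: 27.55
tool_pos: [0.4222, -0.082, 0.1529]
eef_rot: [[-0.998, -0.058, 0.013], [-0.058, 0.998, 0.008], [-0.013, 0.007, -1.0]]
contact_force: [0.3, -0.1, -0.9]
opening: 0.0175
```

```bash
python3 -m jog '[[0,-1,0,0,0,0,255],[0,-1,0,0,0,0,255],[0,-0.7,0,0,0,0,255],[0,-0.3,0,0,0,0,255],[0,0,0,0,0,0,255]]'
```

```text
clock: 28.05
tool_pos: [0.4241, -0.1806, 0.1532]
eef_rot: [[-0.999, -0.05, 0.016], [-0.05, 0.999, 0.007], [-0.016, 0.006, -1.0]]
contact_force: [-0.7, 0.8, -1.8]
opening: 0.0177
```

```bash
python3 -m jog '[[-0.2,0.2,-0.4,-0.07,0.15,0,255],[0,0,-0.6,0,0,0,255],[0,0,-0.6,0,0,0,255],[0,0,-0.5,0,0,0,255],[0,0,-0.3,0,0,0,255],[0,0,-0.1,0,0,0,255],[0,0,0,0,0,0,255]]'
python3 - <<'E'
from h import *
s=arm.state(); print(s["tool_pos"],s["eef_rot"])
im=zoom("top","pics/t13.png",270,150,420,270,5); places(["spatula","plate_green"],"top")
ims=zoom("side","pics/s13.png",200,180,380,320,4.4); places(["spatula"],"side")
print(plate("top","green",(290,160,410,230),.027,im))
E
```

```text
clock: 28.75
tool_pos: [0.4158, -0.1679, 0.0729]
eef_rot: [[-0.998, -0.056, -0.005], [-0.056, 0.998, -0.001], [0.005, -0.001, -1.0]]
contact_force: [-0.3, 0.2, -1.4]
opening: 0.0174
[ 0.4158 -0.1679  0.0729] [[-0.9984 -0.0564 -0.0051]
 [-0.0564  0.9984 -0.001 ]
 [ 0.0052 -0.0007 -1.    ]]
top spatula []
top plate_green [(0.8, [0.351, -0.124, 0.0009]), (0.7, [0.6235, 0.0687, 0.0558]), (0.64, [0.6186, -0.164, 0.0253])]
side spatula [(0.64, [0.5022, -0.1625, 0.0168])]
(array([ 0.6234, -0.1646]), 3.2213072776794434, array([69.5196, 68.8359]))
```

View pics/t13.png

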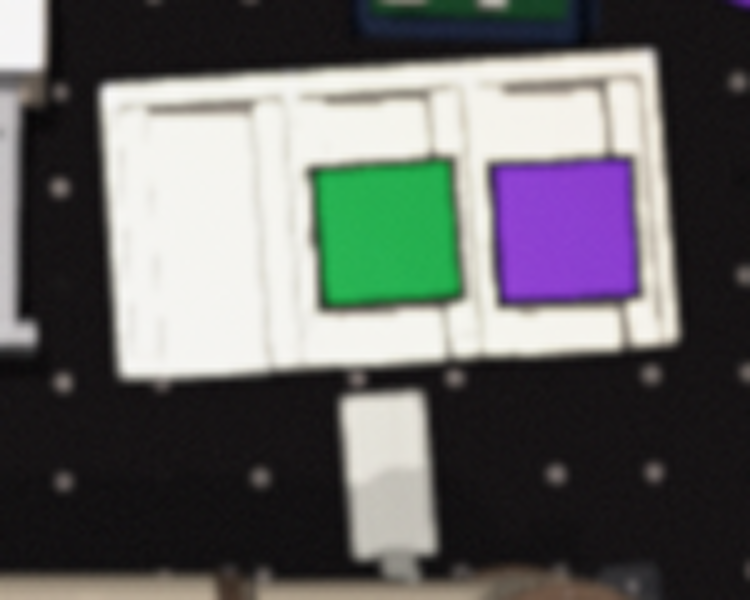

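```bash
python3 - <<'E'
from h import *
t=np.array([(340,400),(424,392),(437,553),(353,558)])/5+[270,150]
print(rigid([(.04,.02),(.04,-.02),(-.04,-.02),(-.04,.02)],unproj("top",t,.012)))
E
python3 -m jog '[[0,-0.2,0.1,0,-0.05,-0.04,255],[0,0,0,0,0,0,255],[0,0,0,0,0,0,255]]'
```

```text
(array([ 0.5016, -0.1657]), np.float64(3.3479691688621007), array([0.0013, 0.0014, 0.0011, 0.0012]))
clock: 29.3
tool_pos: [0.4172, -0.1755, 0.0784]
eef_rot: [[-0.999, -0.05, 0.006], [-0.05, 0.999, -0.001], [-0.006, -0.002, -1.0]]
contact_force: [-0.1, -0.2, -1.1]
opening: 0.0175
```

```bash
python3 -m jog '[[0,0,-0.09,0,0.05,0,255],[0,0,0,0,0,0,255]]'; python3 -m jog '[[0.3,0.015,0,0,0,0,255],[0.4,0.02,0,0,0,0,255],[0.4,0.02,0,0,0,0,255],[0.4,0.02,0,0,0,0,255],[0.4,0.02,0,0,0,0,255],[0.4,0.02,0,0,0,0,255],[0.4,0.02,0,0,0,0,255]]'
```

```text
clock: 29.5
tool_pos: [0.4173, -0.1757, 0.0758]
eef_rot: [[-0.999, -0.049, 0.002], [-0.049, 0.999, -0.001], [-0.002, -0.001, -1.0]]
contact_force: [-0.5, -0.2, -1.8]
opening: 0.0173
clock: 30.2
tool_pos: [0.5056, -0.1711, 0.0752]
eef_rot: [[-0.999, -0.05, 0.001], [-0.05, 0.999, -0.002], [-0.001, -0.002, -1.0]]
contact_force: [0.8, 0.4, -1.0]
opening: 0.0175
```

```bash
python3 -m jog '[[0.35,0.02,0,0,0,0,255],[0.2,0.01,0,0,0,0,255],[0,0,0,0,0,0,255],[0,0,0,0,0,0,255]]'
```

```text
clock: 30.6
tool_pos: [0.5259, -0.1698, 0.0743]
eef_rot: [[-0.999, -0.051, 0.001], [-0.051, 0.999, -0.002], [-0.001, -0.002, -1.0]]
contact_force: [0.2, 0.4, -1.3]
opening: 0.0174
```

Another 4 mm forward, then lift.

```bash
python3 -m jog '[[0.14,0.01,0,0,0,0,255],[0,0,0,0,0,0,255]]'; python3 -m jog '[[0,0,0.1,0,0,0,255],[0,0,0.1,0,0,0,255],[0,0,0.1,0,0,0,255],[0,0,0.1,0,0,0,255],[0,0,0.1,0,0,0,255],[0,0,0.15,0,0,0,255],[0,0,0.2,0,0,0,255],[0,0,0.3,0,0,0,255],[0,0,0.3,0,0,0,255],[0,0,0.3,0,0,0,255],[0,0,0.3,0,0,0,255]]'
python3 -m jog '[[0,0,0.3,0,0,0,255],[0,0,0.3,0,0,0,255],[0,0,0.3,0,0,0,255],[0,0,0.3,0,0,0,255],[0,0,0.2,0,0,0,255],[0,0,0.1,0,0,0,255],[0,0,0,0,0,0,255]]'
python3 - <<'E'
from h import *
s=arm.state(); print(s["tool_pos"],s["eef_rot"],s["contact_force"])
ims=zoom("side","pics/s14.png",200,140,380,320,3.3); places(["spatula","plate_green"],"side")
im=zoom("top","pics/t14.png",240,130,420,250,4.4); places(["plate_green"],"top")
print(plate("top","green",(290,150,410,230),s["tool_pos"][2]-.061+.005,im))
print(plate("top","amber",(140,130,225,215),.061,im))
E
```

```text
clock: 30.8
tool_pos: [0.5295, -0.1695, 0.0743]
eef_rot: [[-0.999, -0.051, 0.0], [-0.051, 0.999, -0.002], [-0.0, -0.002, -1.0]]
contact_force: [0.6, 0.5, -1.9]
opening: 0.0175
clock: 31.9
tool_pos: [0.5274, -0.1695, 0.1406]
eef_rot: [[-0.999, -0.05, -0.002], [-0.05, 0.999, -0.001], [0.003, -0.001, -1.0]]
contact_force: [-0.3, 0.7, -2.3]
opening: 0.0172
clock: 32.6
tool_pos: [0.5281, -0.1695, 0.1919]
eef_rot: [[-0.999, -0.05, 0.001], [-0.05, 0.999, -0.001], [-0.001, -0.001, -1.0]]
contact_force: [0.0, 0.1, -2.0]
opening: 0.0174
[ 0.5281 -0.1695  0.1919] [[-0.9988 -0.0497  0.0015]
 [-0.0497  0.9988 -0.0011]
 [-0.0014 -0.0012 -1.    ]] [ 0.0042  0.0586 -2.0147]
side spatula [(0.58, [0.6145, -0.1702, 0.132])]
side plate_green [(0.92, [0.3465, -0.1203, 0.0067]), (0.71, [0.6231, -0.1617, 0.1324]), (0.2, [0.6297, 0.25, 0.0552])]
top plate_green [(0.88, [0.6185, -0.1646, 0.128]), (0.59, [0.5699, 0.1607, 0.0027])]
(array([ 0.6334, -0.164 ]), 1.7710070610046387, array([47.8089, 70.4196]))
(array([0.6276, 0.2493]), -1.3114547729492188, array([71.3326, 88.9147]))
```

View pics/s14.png

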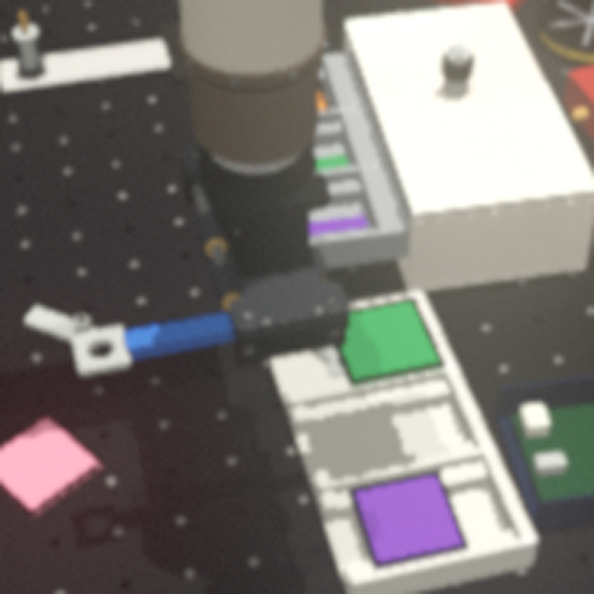

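View pics/t14.png

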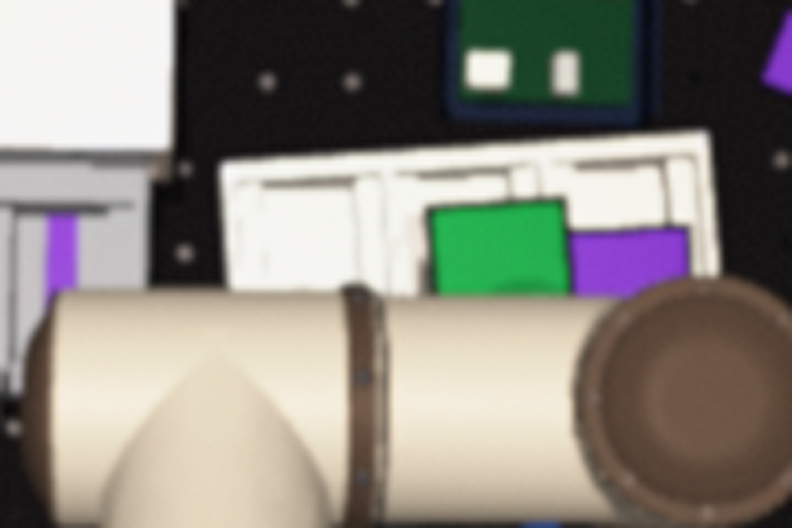

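```bash
python3 -m jog '[[0,0.15,0,0,0,-0.05,255],[0.02,0.3,0,0,0,-0.06,255],[0.02,0.45,0,0,0,-0.06,255],[0.02,0.6,0,0,0,-0.06,255],[0.02,0.7,0,0,0,-0.06,255],[0.02,0.7,0,0,0,-0.06,255],[0.02,0.7,0,0,0,-0.06,255],[0.02,0.7,0,0,0,-0.06,255],[0.02,0.7,0,0,0,-0.06,255],[0.02,0.7,0,0,0,-0.05,255],[0.02,0.7,0,0,0,-0.05,255],[0.02,0.7,0,0,0,-0.05,255]]'
```

```text
clock: 34.05
tool_pos: [0.532, 0.0562, 0.1888]
eef_rot: [[-1.0, 0.029, -0.004], [0.029, 1.0, -0.0], [0.004, -0.0, -1.0]]
contact_force: [0.4, 0.0, -2.4]
opening: 0.0173
```

```bash
python3 -m jog '[[0,0.7,0,0,0,0,255],[0,0.65,0,0,0,0,255],[0,0.55,0,0,0,0,255],[0,0.45,0,0,0,0,255],[0,0.35,0,0,0,0,255],[0,0.25,0,0,0,0,255],[0,0.15,0,0,0,0,255],[0,0.05,0,0,0,0,255],[0,0,0,0,0,0,255]]'
python3 - <<'E'
from h import *
s=arm.state(); print(s["tool_pos"],s["eef_rot"],s["contact_force"])
im=zoom("top","pics/t15.png",110,130,290,250,4.4); places(["plate_green"],"top")
print(plate("top","green",(150,120,290,225),s["tool_pos"][2]-.061+.005,im))
E
```

```text
clock: 34.95
tool_pos: [0.5301, 0.1605, 0.1882]
eef_rot: [[-1.0, 0.026, -0.005], [0.026, 1.0, 0.0], [0.005, -0.0, -1.0]]
contact_force: [0.9, 0.3, -1.4]
opening: 0.0175
[0.5301 0.1605 0.1882] [[-0.9997  0.0259 -0.0052]
 [ 0.0259  0.9997  0.    ]
 [ 0.0052 -0.0001 -1.    ]] [ 0.8701  0.2584 -1.3726]
top plate_green [(0.88, [0.3451, -0.1253, 0.0022]), (0.82, [0.6203, 0.1586, 0.1249]), (0.73, [0.569, 0.1611, -0.0011])]
(array([0.6245, 0.157 ]), -0.8867645263671875, array([70.3291, 70.9184]))
```

View pics/t15.png

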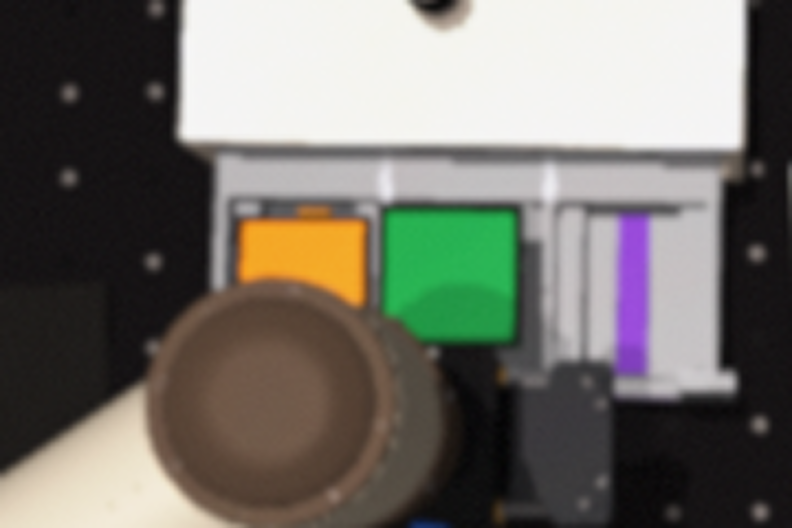

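```bash
python3 -m jog '[[0.12,0.03,-0.1,0,-0.05,0,255],[0,0,-0.2,0,0,0,255],[0,0,-0.3,0,0,0,255],[0,0,-0.3,0,0,0,255],[0,0,-0.3,0,0,0,255],[0,0,-0.2,0,0,0,255],[0,0,-0.1,0,0,0,255],[0,0,0,0,0,0,255],[0,0,0,0,0,0,255]]'
python3 - <<'E'
from h import *
s=arm.state(); print(s["tool_pos"],s["eef_rot"],s["contact_force"])
im=zoom("top","pics/t16.png",110,130,290,250,4.4); 
z=s["tool_pos"][2]-.061+.005
print(plate("top","green",(150,120,290,225),z,im))
E
```

```text
clock: 35.95
tool_pos: [0.5334, 0.1594, 0.1378]
eef_rot: [[-1.0, 0.028, -0.002], [0.028, 1.0, -0.002], [0.002, -0.002, -1.0]]
contact_force: [0.2, 0.6, -1.7]
opening: 0.0171
[0.5334 0.1594 0.1378] [[-0.9996  0.0285 -0.0022]
 [ 0.0285  0.9996 -0.0017]
 [ 0.0021 -0.0018 -1.    ]] [ 0.1633  0.563  -1.7336]
(array([0.6282, 0.1562]), -1.5016632080078125, array([71.2002, 70.8605]))
```

```bash
python3 -m jog '[[0,0.06,-0.12,0,0,0,255],[0,0,-0.12,0,0,0,255],[0,0,-0.12,0,0,0,255],[0,0,-0.12,0,0,0,255],[0,0,-0.12,0,0,0,255],[0,0,-0.1,0,0,0,255],[0,0,0,0,0,0,255]]'; python3 -m jog '[[0,0,-0.12,0,0,0,255],[0,0,-0.12,0,0,0,255],[0,0,0,0,0,0,255]]';python3 - <<'E'
from h import *
s=arm.state(); print(s["tool_pos"],s["eef_rot"],s["contact_force"])
im=zoom("top","pics/t17.png",140,150,270,240,5.5); 
ims=zoom("side","pics/s17.png",230,120,350,220,6)
print(plate("top","green",(150,130,290,225),.061,im))
E
```

```text
clock: 36.7
tool_pos: [0.534, 0.1618, 0.1161]
eef_rot: [[-1.0, 0.028, 0.0], [0.028, 1.0, -0.0], [-0.0, -0.0, -1.0]]
contact_force: [1.3, -0.5, -0.7]
opening: 0.0173
clock: 37.0
tool_pos: [0.5344, 0.162, 0.1087]
eef_rot: [[-1.0, 0.028, 0.001], [0.028, 1.0, 0.0], [-0.001, 0.0, -1.0]]
contact_force: [-0.4, 0.1, -1.4]
opening: 0.0176
[0.5344 0.162  0.1087] [[-0.9996  0.028   0.0013]
 [ 0.028   0.9996  0.0001]
 [-0.0013  0.0001 -1.    ]] [-0.4377  0.1008 -1.365 ]
(array([0.6306, 0.1589]), -0.8421096801757812, array([69.4705, 74.8351]))
```

View pics/t17.png

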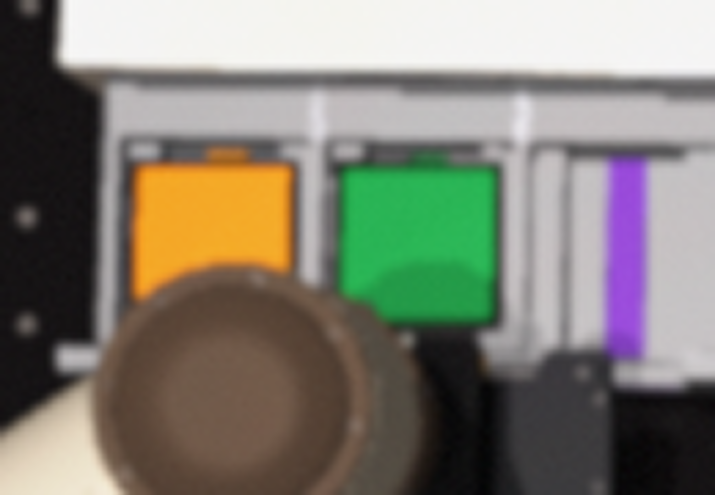

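View pics/s17.png

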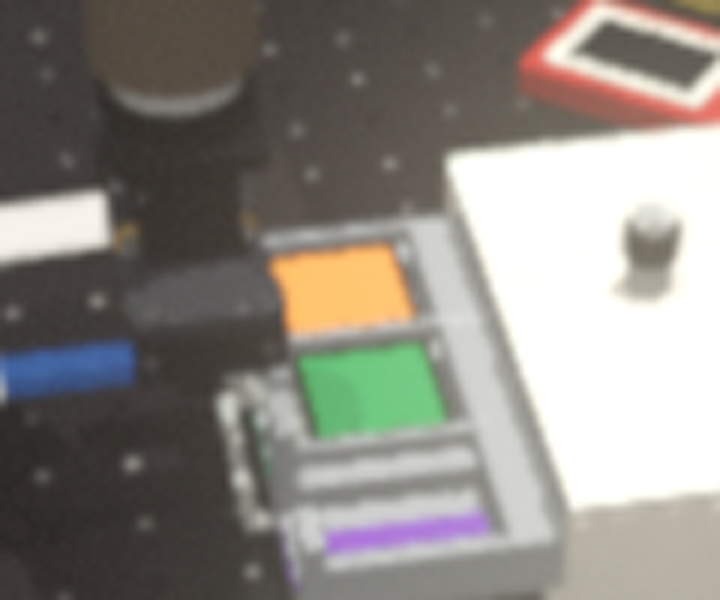

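```bash
python3 -m jog '[[-0.2,0.005,0,0,0.0,0,255],[-0.4,0.01,0,0,0,0,255],[-0.6,0.015,0,0,0,0,255],[-0.6,0.015,0,0,0,0,255],[-0.6,0.015,0,0,0,0,255],[-0.5,0.012,0,0,0,0,255],[-0.3,0.008,0,0,0,0,255],[-0.1,0,0,0,0,0,255],[0,0,0,0,0,0,255]]';python3 - <<'E'
from h import *
im=zoom("top","pics/t18.png",100,130,300,250,4); 
print(plate("top","amber",(140,130,225,215),.061,im),plate("top","green",(140,130,245,215),.061,im))
E
```

```text
clock: 38.0
tool_pos: [0.4271, 0.1635, 0.1103]
eef_rot: [[-1.0, 0.027, 0.003], [0.027, 1.0, 0.002], [-0.003, 0.002, -1.0]]
contact_force: [0.5, 0.4, -1.8]
opening: 0.0174
(array([0.6277, 0.2493]), -0.673614501953125, array([71.1596, 88.5615])) (array([0.6253, 0.159 ]), -0.8202590942382812, array([69.6314, 85.3478]))
```

View pics/t18.png

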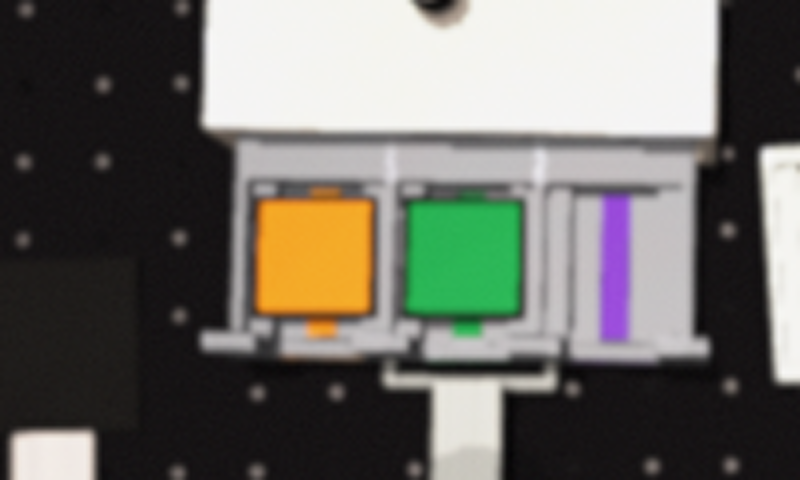

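```bash
python3 -m jog '[[-0.3,-0.3,0.5,0,0,0.06,255],[0,-0.7,0.5,0,0,0.06,255],[0,-1,0.3,0,0,0.06,255],[0,-1,0,0,0,0.06,255],[0,-1,0,0,0,0.06,255],[0,-1,0,0,0,0.06,255],[0,-1,0,0,0,0.06,255],[0,-1,0,0,0,0.06,255],[0,-1,0,0,0,0.06,255],[0,-1,0,0,0,0.06,255],[0,-1,0,0,0,0.06,255],[0,-1,0,0,0,0.06,255]]'
```

```text
clock: 39.25
tool_pos: [0.427, -0.1762, 0.1529]
eef_rot: [[-0.998, -0.055, 0.015], [-0.055, 0.998, 0.004], [-0.015, 0.003, -1.0]]
contact_force: [0.2, 0.1, -1.4]
opening: 0.0172
```

```bash
python3 -m jog '[[0,-1,0,0,0,0,255],[0,-1,0,0,0,0,255],[0,-0.5,0,0,0,0,255],[0,-0.2,0,0,0,0,255],[0,0,0,0,0,0,255]]'
python3 - <<'E'
from h import *
im=zoom("top","pics/t19.png",270,150,420,270,5)
print(plate("top","violet",(290,160,410,230),.027,im))
E
```

```text
clock: 39.75
tool_pos: [0.4288, -0.2662, 0.1522]
eef_rot: [[-0.999, -0.047, 0.017], [-0.047, 0.999, 0.002], [-0.017, 0.002, -1.0]]
contact_force: [-0.6, -0.3, -2.7]
opening: 0.0175
(array([ 0.6235, -0.2538]), 1.8938090801239014, array([70.051 , 69.1771]))
```

```bash
python3 -m jog '[[-0.15,0,-0.4,-0.02,0.14,0.02,255],[0,0,-0.6,0,0,0,255],[0,0,-0.6,0,0,0,255],[0,0,-0.5,0,0,0,255],[0,0,-0.2,0,0,0,255],[0,0,0,0,0,0,255],[0,0,0,0,0,0,255]]'
```

```text
clock: 40.5
tool_pos: [0.4228, -0.2602, 0.0786]
eef_rot: [[-0.998, -0.058, -0.003], [-0.058, 0.998, 0.001], [0.003, 0.001, -1.0]]
contact_force: [1.0, -0.4, -1.3]
opening: 0.0173
```

```bash
python3 -m jog '[[0,-0.14,-0.08,0,-0.03,-0.06,255],[0,0,0,0,0,0,255],[0,0,0,0,0,0,255]]'
python3 - <<'E'
from h import *
s=arm.state(); print(s["tool_pos"],s["eef_rot"][:,0])
im=zoom("top","pics/t20.png",270,150,420,270,5)
ims=zoom("side","pics/s20.png",200,180,380,320,4.4); places(["spatula"],"side")
E
```

```text
clock: 40.8
tool_pos: [0.424, -0.2648, 0.0776]
eef_rot: [[-0.999, -0.052, 0.004], [-0.052, 0.999, 0.0], [-0.004, -0.0, -1.0]]
contact_force: [0.2, -0.0, -1.9]
opening: 0.0173
[ 0.424  -0.2648  0.0776] [-0.9986 -0.0519 -0.0036]
side spatula [(0.66, [0.5113, -0.2623, 0.018])]
```

View pics/t20.png

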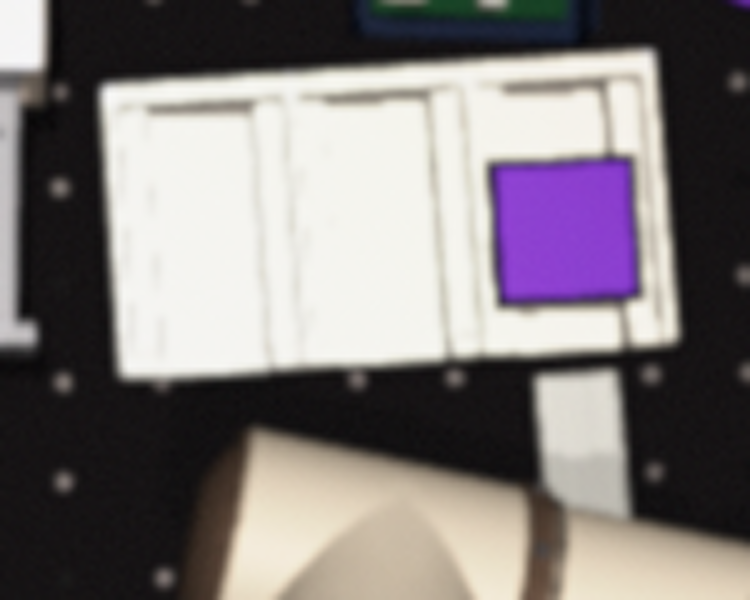

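View pics/s20.png

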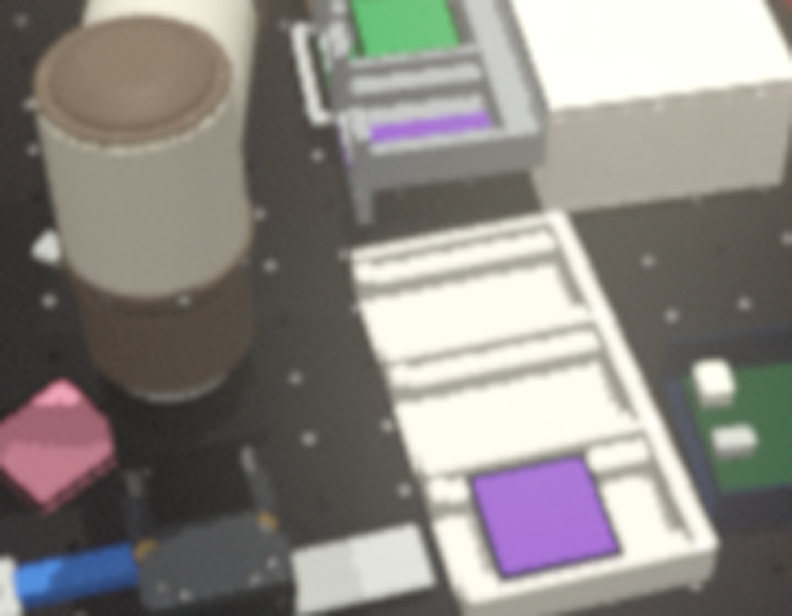

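```bash
python3 -m jog '[[0,0.0,-0.06,0,0.03,0,255],[0,0,0,0,0,0,255]]'; python3 -m jog '[[0.3,0.015,0,0,0,0,255],[0.4,0.02,0,0,0,0,255],[0.4,0.02,0,0,0,0,255],[0.4,0.02,0,0,0,0,255],[0.4,0.02,0,0,0,0,255],[0.4,0.02,0,0,0,0,255],[0.4,0.02,0,0,0,0,255]]'; python3 -m jog '[[0.3,0.02,0,0,0,0,255],[0.18,0.01,0,0,0,0,255],[0,0,0,0,0,0,255],[0,0,0,0,0,0,255]]'
```

```text
clock: 41.15
tool_pos: [0.4238, -0.2648, 0.0758]
eef_rot: [[-0.999, -0.052, 0.0], [-0.052, 0.999, 0.0], [-0.0, 0.0, -1.0]]
contact_force: [-0.1, -0.5, -1.8]
opening: 0.0175
clock: 41.85
tool_pos: [0.512, -0.2603, 0.0755]
eef_rot: [[-0.999, -0.052, 0.001], [-0.052, 0.999, -0.0], [-0.001, -0.0, -1.0]]
contact_force: [-0.7, 0.5, -1.0]
opening: 0.0173
clock: 42.25
tool_pos: [0.5294, -0.259, 0.0748]
eef_rot: [[-0.999, -0.053, 0.0], [-0.053, 0.999, -0.0], [-0.0, -0.0, -1.0]]
contact_force: [0.6, -0.0, -1.3]
opening: 0.0173
```

```bash
python3 -m jog '[[0,0,0.1,0,0,0,255],[0,0,0.1,0,0,0,255],[0,0,0.1,0,0,0,255],[0,0,0.1,0,0,0,255],[0,0,0.1,0,0,0,255],[0,0,0.15,0,0,0,255],[0,0,0.2,0,0,0,255],[0,0,0.3,0,0,0,255],[0,0,0.3,0,0,0,255],[0,0,0.3,0,0,0,255],[0,0,0.3,0,0,0,255]]'
python3 -m jog '[[0,0,0.3,0,0,0,255],[0,0,0.3,0,0,0,255],[0,0,0.3,0,0,0,255],[0,0,0.3,0,0,0,255],[0,0,0.2,0,0,0,255],[0,0,0.1,0,0,0,255],[0,0,0,0,0,0,255]]'
python3 - <<'E'
from h import *
s=arm.state(); print(s["tool_pos"],s["eef_rot"],s["contact_force"])
ims=zoom("side","pics/s21.png",200,140,380,320,3.3); places(["spatula","plate_violet"],"side")
im=zoom("top","pics/t21.png",290,130,440,250,5); places(["plate_violet"],"top")
print(plate("top","violet",(360,150,415,230),s["tool_pos"][2]-.061+.005,im))
E
```

```text
clock: 43.35
tool_pos: [0.5262, -0.2588, 0.1408]
eef_rot: [[-0.999, -0.051, -0.004], [-0.051, 0.999, 0.001], [0.004, 0.002, -1.0]]
contact_force: [-0.0, 0.1, -2.1]
opening: 0.0174
clock: 44.05
tool_pos: [0.527, -0.2589, 0.1923]
eef_rot: [[-0.999, -0.051, 0.0], [-0.051, 0.999, 0.001], [-0.0, 0.001, -1.0]]
contact_force: [-0.1, 0.3, -3.0]
opening: 0.0175
[ 0.527  -0.2589  0.1923] [[-0.9987 -0.0514  0.0001]
 [-0.0514  0.9987  0.0005]
 [-0.0001  0.0005 -1.    ]] [-0.1315  0.3196 -3.0404]
side spatula [(0.72, [0.5599, -0.42, 0.0001]), (0.65, [0.613, -0.2576, 0.1307])]
side plate_violet [(0.89, [0.7603, -0.373, -0.001]), (0.87, [0.6242, -0.2547, 0.1312])]
top plate_violet [(0.74, [0.6239, -0.2605, 0.1275]), (0.71, [0.7602, -0.372, 0.0025])]
(array([ 0.6412, -0.2532]), 2.970968723297119, array([31.2709, 70.2244]))
```

View pics/s21.png

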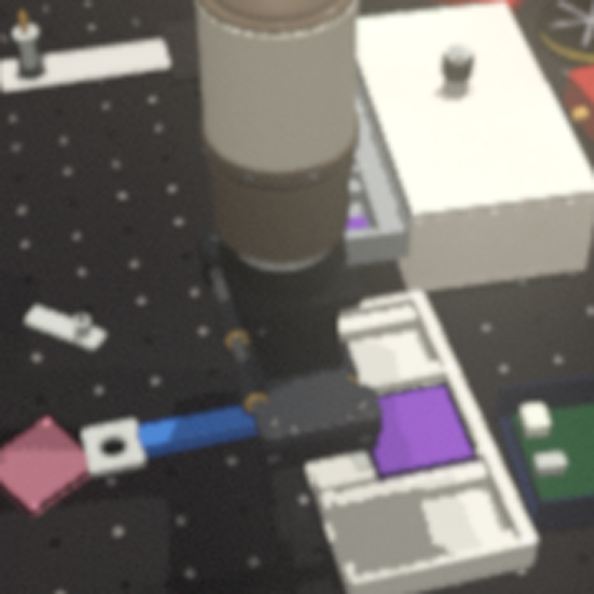

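View pics/t21.png

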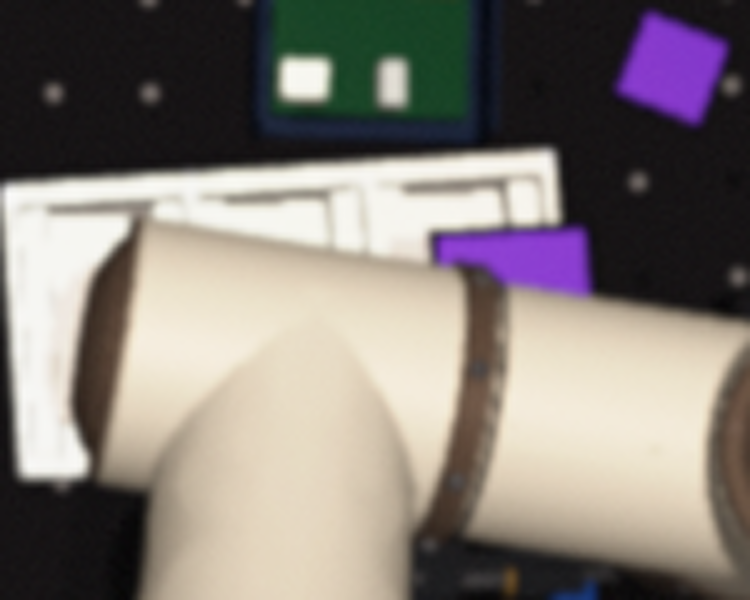

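```bash
python3 -m jog '[[0,0.15,0,0,0,-0.05,255],[0.02,0.3,0,0,0,-0.06,255],[0.02,0.45,0,0,0,-0.06,255],[0.02,0.6,0,0,0,-0.06,255],[0.02,0.7,0,0,0,-0.06,255],[0.02,0.7,0,0,0,-0.06,255],[0.02,0.7,0,0,0,-0.06,255],[0.02,0.7,0,0,0,-0.06,255],[0.02,0.7,0,0,0,-0.06,255],[0.02,0.7,0,0,0,-0.05,255],[0.02,0.7,0,0,0,-0.05,255],[0.02,0.7,0,0,0,-0.05,255]]'
```

```text
clock: 45.5
tool_pos: [0.5307, -0.0332, 0.1892]
eef_rot: [[-1.0, 0.028, -0.005], [0.028, 1.0, 0.003], [0.005, 0.003, -1.0]]
contact_force: [0.0, -0.7, -2.3]
opening: 0.0172
```

```bash
python3 -m jog '[[0,0.7,0,0,0,0,255],[0,0.65,0,0,0,0,255],[0,0.55,0,0,0,0,255],[0,0.45,0,0,0,0,255],[0,0.35,0,0,0,0,255],[0,0.25,0,0,0,0,255],[0,0.15,0,0,0,0,255],[0,0.05,0,0,0,0,255],[0,0,0,0,0,0,255]]'
python3 - <<'E'
from h import *
s=arm.state(); print(s["tool_pos"],s["eef_rot"],s["contact_force"])
im=zoom("top","pics/t22.png",110,130,290,250,4.4); places(["plate_violet"],"top")
print(plate("top","violet",(150,120,310,225),s["tool_pos"][2]-.061+.005,im))
E
```

```text
clock: 46.4
tool_pos: [0.5289, 0.0709, 0.1891]
eef_rot: [[-1.0, 0.024, -0.005], [0.024, 1.0, 0.004], [0.006, 0.003, -1.0]]
contact_force: [-0.4, 0.8, -2.1]
opening: 0.0176
[0.5289 0.0709 0.1891] [[-0.9997  0.0243 -0.0055]
 [ 0.0243  0.9997  0.0035]
 [ 0.0056  0.0034 -1.    ]] [-0.3905  0.7806 -2.0797]
top plate_violet [(0.92, [0.7618, -0.372, -0.0005]), (0.82, [0.6272, 0.064, 0.1239])]
(array([0.624, 0.068]), -2.8766860961914062, array([70.542 , 69.9214]))
```

View pics/t22.png

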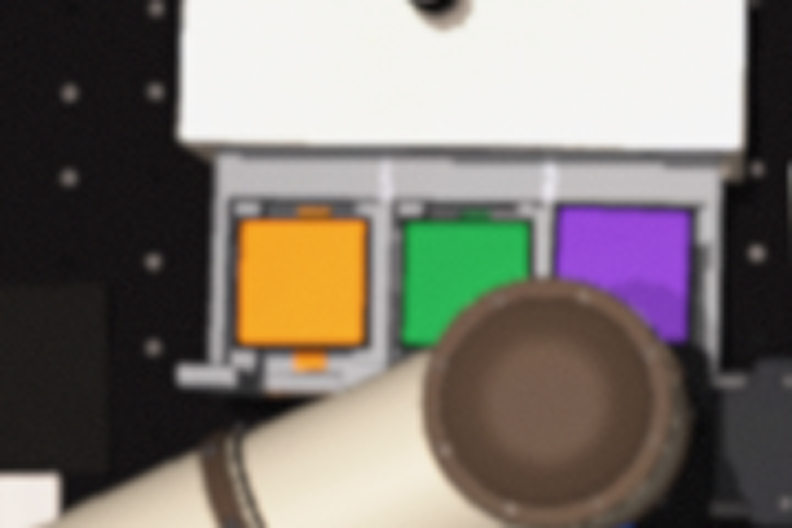

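```bash
python3 -m jog '[[0.05,0,-0.1,-0.03,-0.05,0.13,255],[0,0,-0.2,0,0,0,255],[0,0,-0.3,0,0,0,255],[0,0,-0.3,0,0,0,255],[0,0,-0.3,0,0,0,255],[0,0,-0.2,0,0,0,255],[0,0,-0.1,0,0,0,255],[0,0,0,0,0,0,255],[0,0,0,0,0,0,255]]'
python3 - <<'E'
from h import *
s=arm.state(); print(s["tool_pos"],s["eef_rot"],s["contact_force"])
im=zoom("top","pics/t23.png",110,130,290,250,4.4); 
z=s["tool_pos"][2]-.061+.005
print(plate("top","violet",(150,120,310,225),z,im))
E
```

```text
clock: 47.4
tool_pos: [0.5298, 0.069, 0.1387]
eef_rot: [[-1.0, 0.012, -0.003], [0.012, 1.0, -0.001], [0.003, -0.001, -1.0]]
contact_force: [0.2, -0.0, -2.0]
opening: 0.0175
[0.5298 0.069  0.1387] [[-0.9999  0.012  -0.0028]
 [ 0.012   0.9999 -0.0014]
 [ 0.0028 -0.0014 -1.    ]] [ 0.2456 -0.0426 -2.0397]
(array([0.6256, 0.0669]), -2.910919189453125, array([70.7294, 71.1079]))
```

```bash
python3 -m jog '[[0,0.05,-0.12,0,0,0,255],[0,0,-0.12,0,0,0,255],[0,0,-0.12,0,0,0,255],[0,0,-0.12,0,0,0,255],[0,0,-0.12,0,0,0,255],[0,0,-0.1,0,0,0,255],[0,0,0,0,0,0,255]]'; python3 -m jog '[[0,0,-0.12,0,0,0,255],[0,0,-0.12,0,0,0,255],[0,0,0,0,0,0,255]]';python3 - <<'E'
from h import *
s=arm.state(); print(s["tool_pos"],s["eef_rot"],s["contact_force"])
im=zoom("top","pics/t24.png",180,150,310,240,5.5); 
ims=zoom("side","pics/s24.png",230,120,350,220,6)
print(plate("top","violet",(150,130,310,225),.061,im))
E
```

```text
clock: 48.15
tool_pos: [0.5305, 0.071, 0.117]
eef_rot: [[-1.0, 0.012, -0.0], [0.012, 1.0, -0.0], [0.0, -0.0, -1.0]]
contact_force: [0.6, 0.5, -1.9]
opening: 0.0176
clock: 48.45
tool_pos: [0.5312, 0.0711, 0.1097]
eef_rot: [[-1.0, 0.011, 0.002], [0.011, 1.0, 0.0], [-0.002, 0.0, -1.0]]
contact_force: [-0.4, 0.1, -2.8]
opening: 0.0176
[0.5312 0.0711 0.1097] [[-0.9999  0.0115  0.0016]
 [ 0.0115  0.9999  0.0001]
 [-0.0016  0.0001 -1.    ]] [-0.4482  0.117  -2.7711]
(array([0.6279, 0.0691]), -2.025421142578125, array([69.8193, 73.2607]))
```

View pics/t24.png

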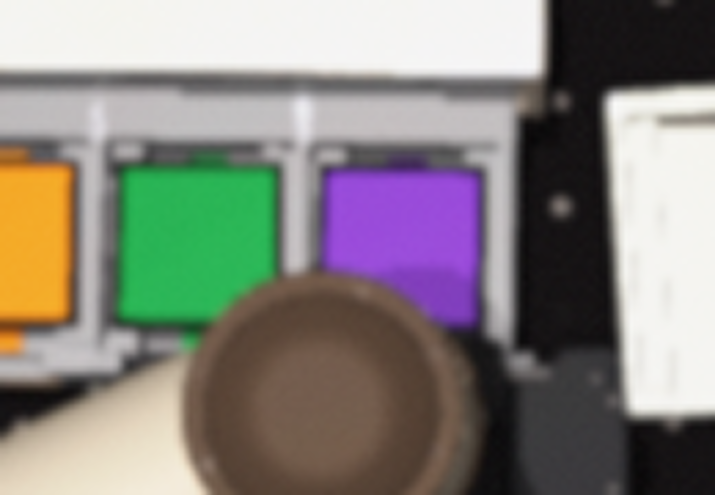

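View pics/s24.png

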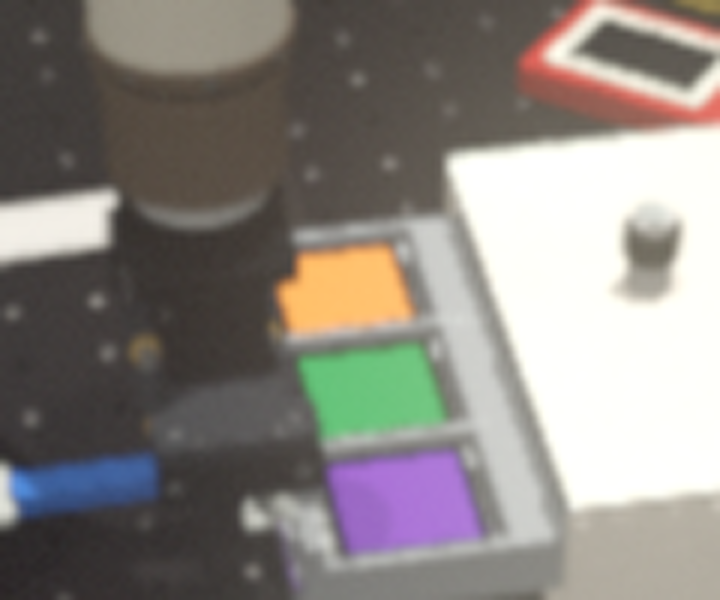

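```bash
python3 -m jog '[[-0.2,0.005,0,0,0.0,0,255],[-0.4,0.01,0,0,0,0,255],[-0.6,0.015,0,0,0,0,255],[-0.6,0.015,0,0,0,0,255],[-0.6,0.015,0,0,0,0,255],[-0.5,0.012,0,0,0,0,255],[-0.4,0.008,0,0,0,0,255],[-0.2,0,0,0,0,0,255],[0,0,0,0,0,0,255]]';python3 - <<'E'
from h import *
im=zoom("top","pics/t25.png",100,130,300,250,4); 
for c in HS: print(c,plate("top",c,(140,130,300,215),.061,im))
ims=zoom("side","pics/s25.png",230,120,350,220,6)
places(["plate_amber","plate_green","plate_violet","bay_amber","bay_green","bay_violet"],"side")
E
```

```text
clock: 49.45
tool_pos: [0.4161, 0.0722, 0.111]
eef_rot: [[-1.0, 0.012, 0.002], [0.012, 1.0, 0.001], [-0.002, 0.001, -1.0]]
contact_force: [0.4, 0.4, -2.0]
opening: 0.0169
amber (array([0.6275, 0.2493]), -0.7126617431640625, array([71.1664, 88.9567]))
green (array([0.6253, 0.159 ]), -0.8421859741210938, array([69.6308, 85.3524]))
violet (array([0.6213, 0.0694]), -2.0866165161132812, array([70.0283, 86.3587]))
side plate_amber [(0.79, [0.633, 0.2509, 0.0541]), (0.6, [0.6259, 0.0737, 0.0574]), (0.41, [0.6261, 0.1648, 0.0593])]
side plate_green [(0.79, [0.3473, -0.1192, 0.0055]), (0.64, [0.6268, 0.1625, 0.0589])]
side plate_violet [(0.92, [0.6268, 0.0711, 0.0564]), (0.84, [0.7619, -0.3731, -0.002])]
side bay_amber [(0.58, [0.6274, 0.2491, 0.0584]), (0.2, [0.3816, 0.0271, 0.0031])]
side bay_green [(0.71, [0.625, 0.1576, 0.054])]
side bay_violet [(0.92, [0.6229, 0.0702, 0.056]), (0.69, [0.6261, 0.2512, 0.0549]), (0.67, [0.3786, 0.0256, -0.0009])]
```

View pics/t25.png

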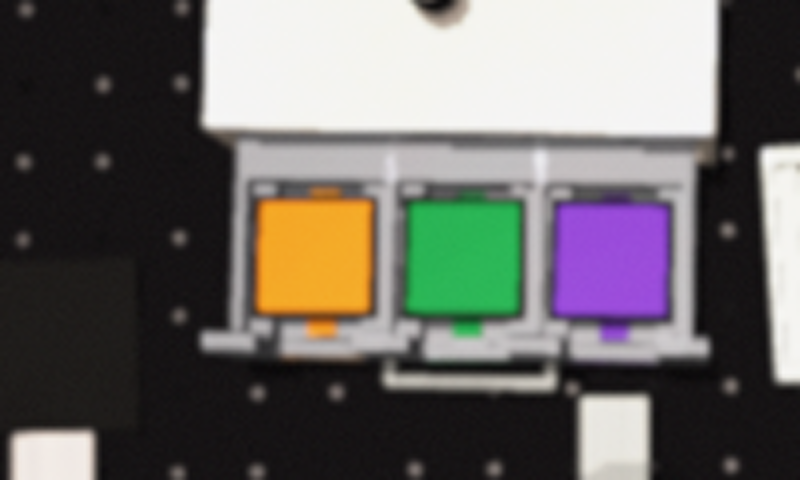

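View pics/s25.png

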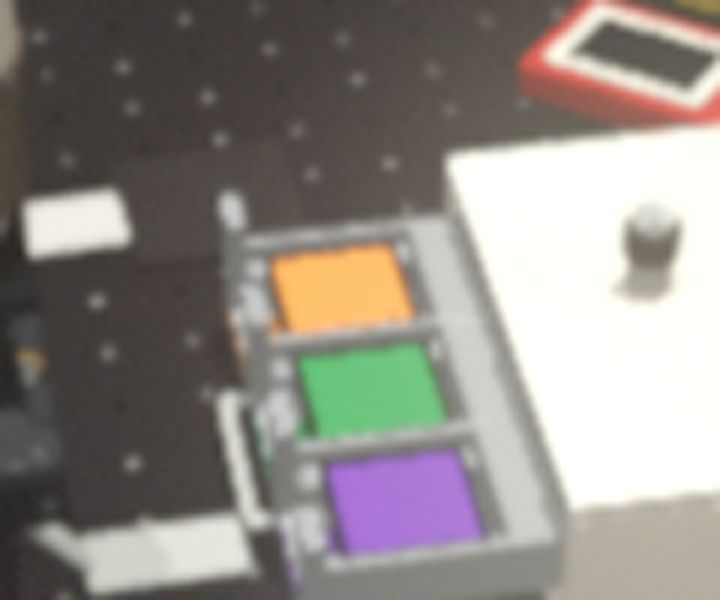

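All three plates lie flat in their own bays: amber (0.63, 0.249), green (0.628, 0.159) and violet (0.625, 0.069). I'll push the drawer home with the blade tip against the solid lower front, to the right of the bar handle.

```bash
python3 -m jog '[[0,0,-0.3,0,0.02,-0.12,255],[0,0,-0.3,0,0,0,255],[0,0,-0.05,0,0,0,255],[0,0,0,0,0,0,255]]'; python3 -m jog '[[0.3,-0.01,0,0,0,0,255],[0.2,-0.01,0,0,0,0,255],[0,0,0,0,0,0,255]]'
```

```text
clock: 50.25
tool_pos: [0.4178, 0.0722, 0.0887]
eef_rot: [[-1.0, 0.027, -0.001], [0.027, 1.0, 0.0], [0.001, 0.0, -1.0]]
contact_force: [0.1, -0.3, -1.7]
opening: 0.0174
clock: 50.55
tool_pos: [0.4346, 0.0718, 0.0887]
eef_rot: [[-1.0, 0.026, -0.001], [0.026, 1.0, -0.0], [0.001, -0.0, -1.0]]
contact_force: [-0.4, 0.4, -1.5]
opening: 0.0175
```

```bash
python3 - <<'E'
from h import *
zoom("side","pics/s26.png",200,120,340,230,5.5)
E
python3 -m jog '[[0.12,-0.003,0,0,0,0,255],[0.12,-0.003,0,0,0,0,255]]'; python3 -m jog '[[0.12,-0.003,0,0,0,0,255],[0.12,-0.003,0,0,0,0,255]]'
```

```text
clock: 50.8
tool_pos: [0.4409, 0.0711, 0.0887]
eef_rot: [[-1.0, 0.027, -0.003], [0.027, 1.0, -0.0], [0.003, -0.0, -1.0]]
contact_force: [-3.0, 0.8, 0.1]
opening: 0.0172
clock: 51.0
tool_pos: [0.447, 0.0705, 0.0884]
eef_rot: [[-1.0, 0.027, -0.006], [0.027, 1.0, -0.001], [0.006, -0.001, -1.0]]
contact_force: [-3.0, 1.4, 0.7]
opening: 0.0173
```

View pics/s26.png

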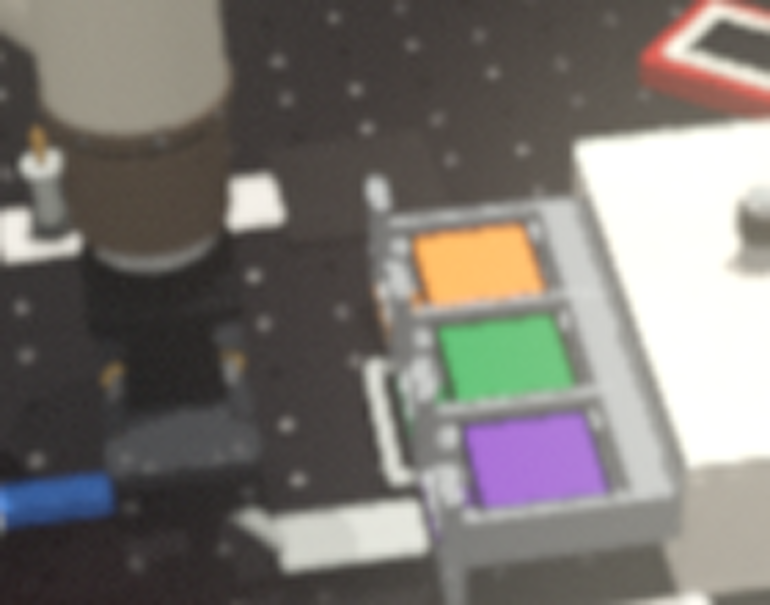

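```bash
python3 -m jog '[[0.15,-0.003,0,0,-0.04,0,255],[0.15,-0.003,0,0,0,0,255],[0.15,-0.003,0,0,0,0,255],[0.15,-0.003,0,0,-0.03,0,255],[0.15,-0.003,0,0,0,0,255],[0.15,-0.003,0,0,0,0,255]]'
python3 - <<'E'
from h import *
zoom("side","pics/s27.png",200,120,340,230,5.5)
E
```

```text
clock: 51.6
tool_pos: [0.475, 0.0696, 0.0878]
eef_rot: [[-1.0, 0.027, -0.001], [0.027, 1.0, -0.002], [0.001, -0.002, -1.0]]
contact_force: [-3.0, 0.8, -0.8]
opening: 0.0173
```

View pics/s27.png

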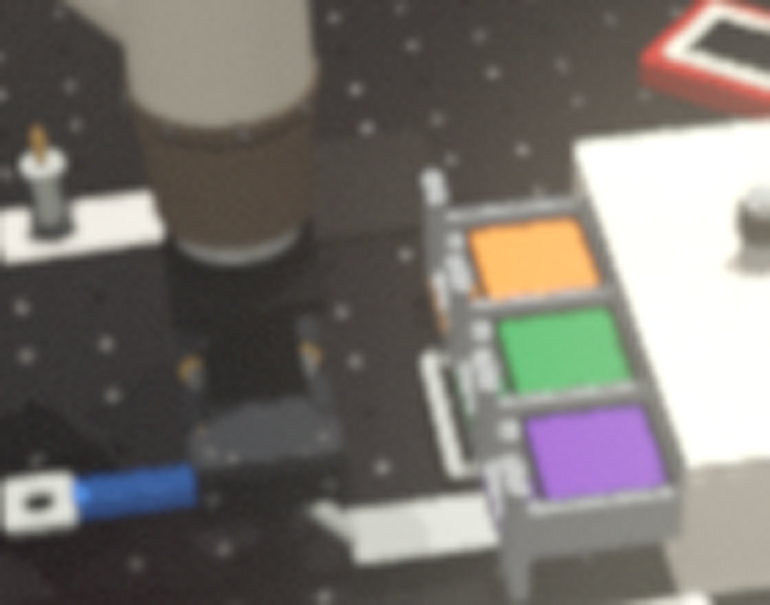

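The drawer is moving in cleanly. The plates ride along and the spatula is not slipping, so I'll continue.

```bash
python3 -m jog '[[0.15,-0.003,0.01,0,-0.02,0,255],[0.15,-0.003,0.01,0,0,0,255],[0.15,-0.003,0.01,0,-0.02,0,255],[0.15,-0.003,0,0,0,0,255],[0.15,-0.003,0,0,0,0,255],[0.15,-0.003,0,0,0,0,255],[0.15,-0.003,0,0,-0.02,0,255],[0.15,-0.003,0,0,0,0,255],[0.15,-0.003,0,0,0,0,255]]'
```

```text
clock: 52.55
tool_pos: [0.5186, 0.0684, 0.0881]
eef_rot: [[-1.0, 0.027, 0.004], [0.027, 1.0, -0.003], [-0.004, -0.003, -1.0]]
contact_force: [-3.2, 1.5, -1.4]
opening: 0.0173
```

```bash
python3 -m jog '[[0.12,-0.003,0,0,-0.02,0,255],[0.12,-0.003,0,0,0,0,255],[0.12,-0.003,0,0,0,0,255]]'; python3 -m jog '[[0.1,-0.003,0,0,-0.02,0,255],[0.1,-0.003,0,0,0,0,255]]'
```

```text
clock: 52.85
tool_pos: [0.5304, 0.068, 0.0879]
eef_rot: [[-1.0, 0.028, 0.006], [0.028, 1.0, -0.003], [-0.006, -0.003, -1.0]]
contact_force: [-1.6, 1.1, -1.6]
opening: 0.0177
clock: 53.05
tool_pos: [0.5369, 0.0678, 0.0878]
eef_rot: [[-1.0, 0.028, 0.008], [0.028, 1.0, -0.003], [-0.008, -0.003, -1.0]]
contact_force: [-2.2, 1.5, -0.4]
opening: 0.0172
```

```bash
python3 -m jog '[[0.1,-0.003,0,0,0.03,0,255],[0.1,-0.003,0,0,0,0,255],[0.1,-0.003,0,0,0,0,255]]'; python3 -m jog '[[0.08,-0.003,0,0,0.02,0,255],[0.08,-0.003,0,0,0,0,255]]'; python3 -m jog '[[0.06,0,0,0,0,0,255]]'
```

```text
clock: 53.35
tool_pos: [0.5468, 0.0676, 0.088]
eef_rot: [[-1.0, 0.027, 0.005], [0.027, 1.0, -0.003], [-0.005, -0.003, -1.0]]
contact_force: [-1.3, 0.2, -1.1]
opening: 0.0174
clock: 53.55
tool_pos: [0.5522, 0.0674, 0.0881]
eef_rot: [[-1.0, 0.027, 0.003], [0.027, 1.0, -0.003], [-0.003, -0.003, -1.0]]
contact_force: [-2.5, 1.0, -1.1]
opening: 0.0174
clock: 53.65
tool_pos: [0.5543, 0.0674, 0.0881]
eef_rot: [[-1.0, 0.028, 0.003], [0.028, 1.0, -0.003], [-0.003, -0.003, -1.0]]
contact_force: [-2.0, 0.9, -0.3]
opening: 0.0172
```

```bash
for i in 1 2; do python3 -m jog '[[0.06,0,0,0,0,0,255]]'; done
```

```text
clock: 53.75
tool_pos: [0.5563, 0.0674, 0.0881]
eef_rot: [[-1.0, 0.028, 0.003], [0.028, 1.0, -0.003], [-0.003, -0.003, -1.0]]
contact_force: [-2.7, 0.6, -0.7]
opening: 0.0171
clock: 53.85
tool_pos: [0.5582, 0.0674, 0.0881]
eef_rot: [[-1.0, 0.028, 0.003], [0.028, 1.0, -0.003], [-0.003, -0.003, -1.0]]
contact_force: [-2.9, 0.5, -0.2]
opening: 0.0175
```

```bash
python3 -m jog '[[0.06,0,0,0,0,0,255]]'; python3 -m jog '[[0.05,0,0,0,0,0,255]]'
```

```text
clock: 53.95
tool_pos: [0.5598, 0.0673, 0.088]
eef_rot: [[-1.0, 0.028, 0.002], [0.028, 1.0, -0.003], [-0.002, -0.003, -1.0]]
contact_force: [-6.7, 1.4, 2.6]
opening: 0.0176
clock: 54.05
tool_pos: [0.5597, 0.0669, 0.0877]
eef_rot: [[-1.0, 0.028, -0.002], [0.028, 1.0, -0.004], [0.002, -0.004, -1.0]]
contact_force: [-9.0, 1.3, 3.0]
opening: 0.0176
```

The force rose to 9 N and motion stopped at x = 0.5597, so the drawer is on its end stop. I'll back off and check.

```bash
python3 -m jog '[[-0.1,0,0,0,0,0,255],[-0.4,0.01,0,0,0,0,255],[-0.6,0.01,0.1,0,0,0,255],[-0.6,0.01,0.5,0,0,0,255],[-0.6,0.01,0.6,0,0,0,255],[-0.6,0,0.6,0,0,0,255],[-0.4,0,0.6,0,0,0,255],[0,0,0,0,0,0,255]]'
python3 - <<'E'
from h import *
s=arm.state(); print(s["tool_pos"],s["eef_rot"],s["contact_force"])
zoom("top","pics/t28.png",120,80,300,240,4.2); places(["drawer_front","bay_green","spatula","spatula_eye"],"top")
zoom("side","pics/s28.png",180,80,380,260,4); places(["drawer_front","spatula","spatula_eye","stand","peg_collar"],"side")
E
```

```text
clock: 54.85
tool_pos: [0.4602, 0.0687, 0.1635]
eef_rot: [[-1.0, 0.027, 0.015], [0.027, 1.0, 0.0], [-0.015, 0.0, -1.0]]
contact_force: [0.1, -0.0, -1.1]
opening: 0.0172
[0.4602 0.0687 0.1635] [[-0.9995  0.0273  0.0147]
 [ 0.0273  0.9996  0.0001]
 [-0.0147  0.0005 -0.9999]] [ 0.0616 -0.0371 -1.1192]
top drawer_front [(0.98, [0.6913, 0.1559, 0.0623])]
top bay_green []
top spatula [(0.59, [0.5515, 0.0633, 0.1])]
top spatula_eye [(0.75, [0.347, 0.0756, 0.1542]), (0.56, [0.3762, 0.4247, 0.0518])]
side drawer_front [(0.74, [0.6846, 0.159, 0.0597])]
side spatula [(0.66, [0.5492, 0.0645, 0.1023])]
side spatula_eye [(0.92, [0.3395, 0.0696, 0.1536]), (0.64, [0.5812, 0.4322, -0.0003])]
side stand [(0.86, [0.5832, 0.4318, 0.0006])]
side peg_collar [(0.68, [0.3782, 0.43, 0.0503])]
```

View pics/t28.png

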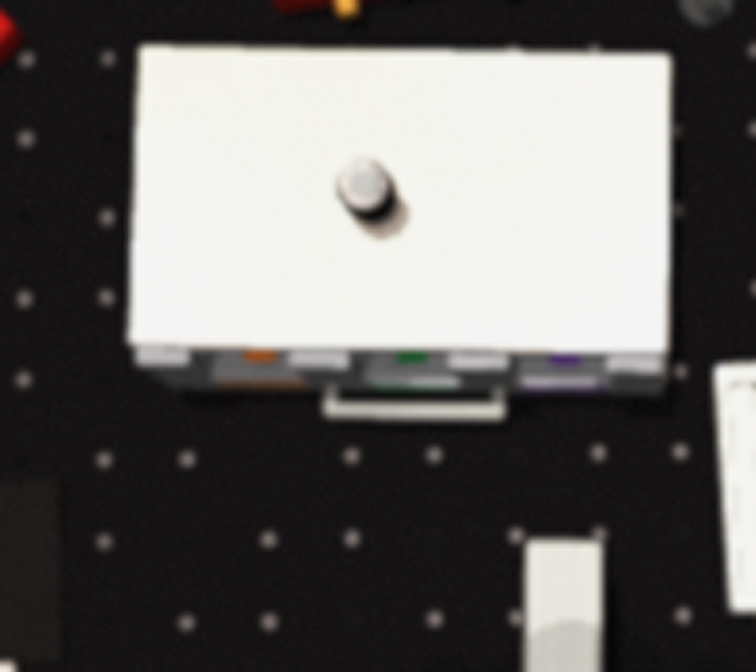

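View pics/s28.png

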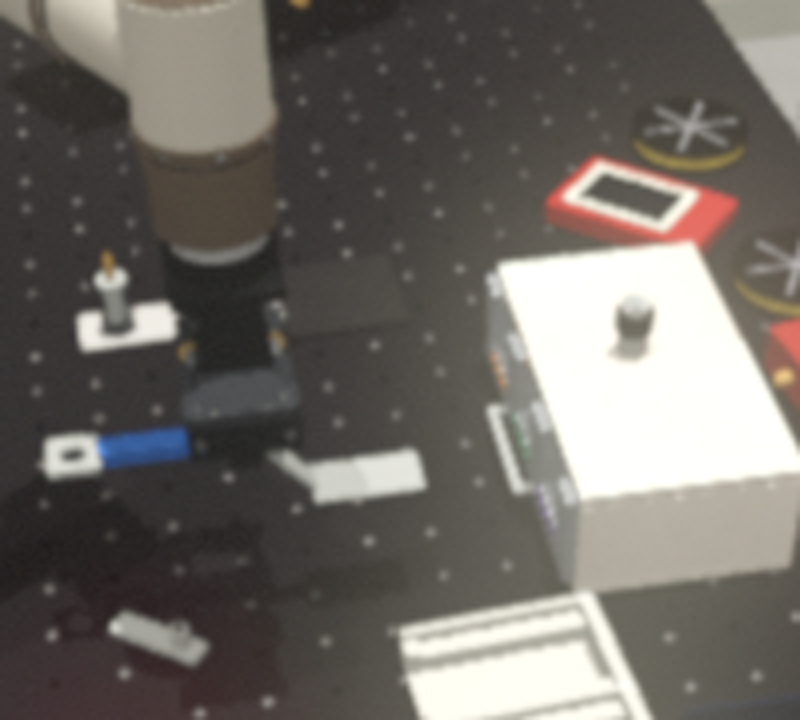

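The drawer is home: its front measures x ≈ 0.69, the push travelled about 0.12 m, and the front sits against the cabinet in both views. The spatula has not shifted in the grip. I'll return to the stand.

```bash
python3 -m jog '[[0.1,0.3,0.1,0,0.14,0.03,255],[0.1,0.6,0.1,0,0,0.03,255],[0.1,0.9,0,0,0,0.03,255],[0.1,1,0,0,0,0.03,255],[0.1,1,0,0,0,0.03,255],[0.1,1,0,0,0,0.03,255],[0.1,1,0,0,0,0.03,255],[0.1,1,0,0,0,0.03,255],[0.1,1,0,0,0,0.03,255],[0.1,0.9,0,0,0,0.03,255],[0.05,0.7,0,0,0,0.03,255],[0.05,0.5,0,0,0,0.03,255]]'; python3 -m jog '[[0,0.3,0,0,0,0.02,255],[0,0.1,0,0,0,0,255],[0,0,0,0,0,0,255]]'
```

```text
clock: 56.6
tool_pos: [0.4964, 0.3842, 0.1671]
eef_rot: [[-1.0, -0.011, -0.01], [-0.011, 1.0, -0.003], [0.01, -0.003, -1.0]]
contact_force: [-0.8, 0.4, -1.5]
opening: 0.0176
clock: 56.9
tool_pos: [0.4963, 0.3999, 0.1659]
eef_rot: [[-1.0, -0.016, -0.011], [-0.016, 1.0, -0.004], [0.012, -0.003, -1.0]]
contact_force: [-0.7, -0.7, -1.3]
opening: 0.0177
```

```bash
python3 -m jog '[[0,0.4,0,0.03,-0.1,0,255],[0,0.3,0,0,0,0,255],[0,0.1,0,0,0,0,255],[0,0,0,0,0,0,255],[0,0,0,0,0,0,255]]'
python3 - <<'E'
from h import *
s=arm.state(); print(s["tool_pos"],s["eef_rot"],s["contact_force"])
zoom("top","pics/t29.png",60,170,160,320,4); places(["spatula","spatula_eye","stand","peg_collar"],"top")
zoom("side","pics/s29.png",170,60,310,180,5); places(["spatula","spatula_eye","stand","peg_collar"],"side")
E
```

```text
clock: 57.4
tool_pos: [0.4963, 0.4241, 0.1663]
eef_rot: [[-1.0, -0.014, -0.001], [-0.014, 1.0, -0.001], [0.001, -0.001, -1.0]]
contact_force: [0.0, -0.2, -0.9]
opening: 0.0174
[0.4963 0.4241 0.1663] [[-0.9999 -0.0138 -0.0006]
 [-0.0138  0.9999 -0.0006]
 [ 0.0006 -0.0006 -1.    ]] [ 0.011  -0.1525 -0.8982]
top spatula [(0.96, [0.5845, 0.4244, 0.1021])]
top spatula_eye [(0.73, [0.3824, 0.4224, 0.1563])]
top stand [(0.55, [0.5822, 0.4302, -0.0016])]
top peg_collar [(0.69, [0.3755, 0.4247, 0.0545])]
side spatula [(0.94, [0.5818, 0.4228, 0.1059])]
side spatula_eye [(0.72, [0.3762, 0.4194, 0.1616])]
side stand [(0.56, [0.5813, 0.4309, -0.0001])]
side peg_collar [(0.84, [0.3774, 0.4278, 0.0511])]
```

View pics/t29.png

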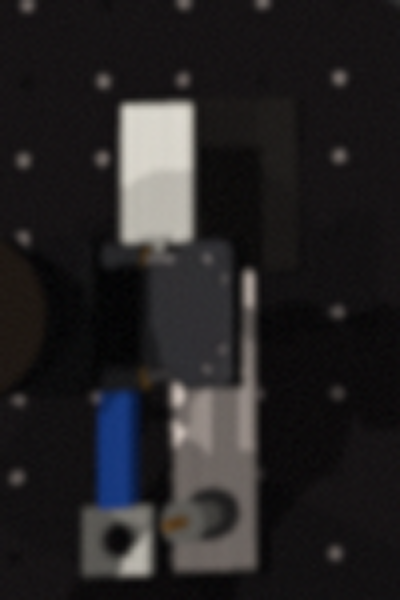

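View pics/s29.png

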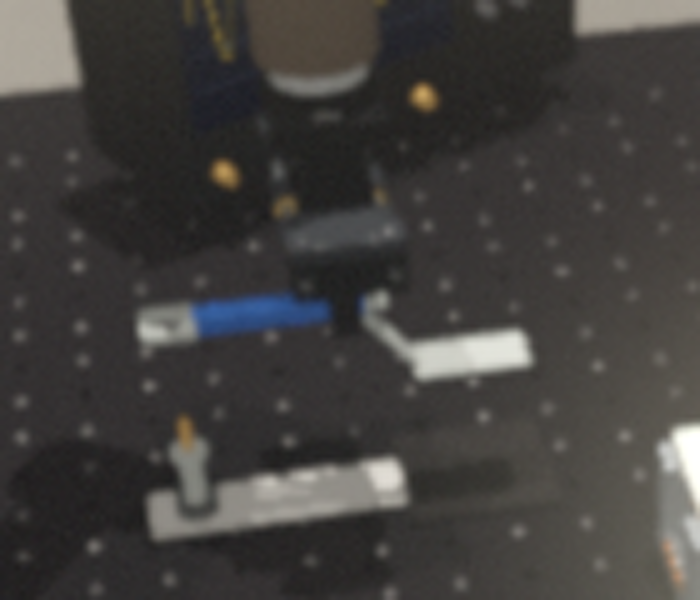

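```bash
python3 -m jog '[[-0.01,0.13,0,0,0,0.03,255],[0,0,0,0,0,0,255],[0,0,0,0,0,0,255]]'
python3 - <<'E'
from h import *
s=arm.state(); print(s["tool_pos"],s["eef_rot"][:,0])
zoom("top","pics/t30.png",70,280,130,325,12)
zoom("side","pics/s30.png",185,105,265,165,9)
E
```

```text
clock: 58.2
tool_pos: [0.496, 0.4284, 0.1663]
eef_rot: [[-1.0, -0.017, -0.001], [-0.017, 1.0, -0.0], [0.001, -0.0, -1.0]]
contact_force: [-0.1, -0.8, -0.5]
opening: 0.0175
[0.496  0.4284 0.1663] [-0.9999 -0.0172  0.0005]
```

View pics/t30.png

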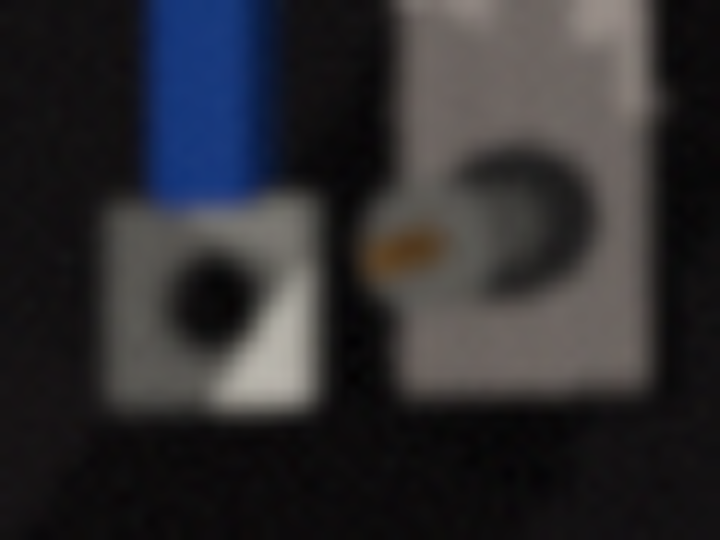

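View pics/s30.png

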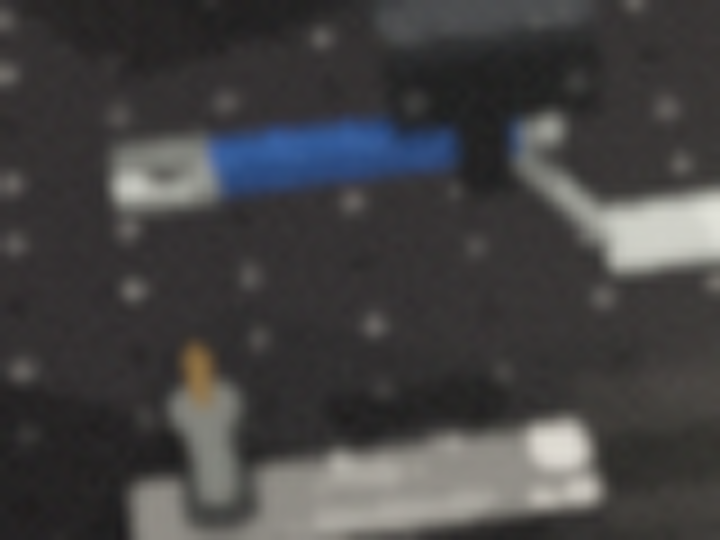

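Run:
```python
from h import *
T=lambda p:np.array(p)/12+[70,280]-.46
S=lambda p:np.array(p)/9+[185,105]-.44
print("eye top hole",unproj("top",T((215,300)),.161)," plate c",unproj("top",T((212,305)),.161))
print("peg tip/base top",unproj("top",T((372,262)),.080),unproj("top",T((430,244)),.058))
print("eye side plate c",unproj("side",S((164,176)),.159),"peg tip/base side",unproj("side",S((196,346)),.082),unproj("side",S((203,398)),.058))
print("tri eye",tri(S((166,176)),T((214,302))),"tri pegtip",tri(S((196,346)),T((370,263))))
```

```text
eye top hole [[0.3792 0.4226 0.161 ]]  plate c [[0.3783 0.4231 0.161 ]]
peg tip/base top [[0.3776 0.4251 0.08  ]] [[0.3788 0.422  0.058 ]]
eye side plate c [[0.3772 0.4253 0.159 ]] peg tip/base side [[0.3782 0.4266 0.082 ]] [[0.3774 0.4262 0.058 ]]
tri eye [[0.3784 0.4231 0.1601]] tri pegtip [[0.378  0.4241 0.0837]]
```

```bash
python3 -m jog '[[0,0,-0.2,0,0,0,255],[0,0,-0.3,0,0,0,255],[0,0,-0.3,0,0,0,255],[0,0,-0.2,0,0,0,255],[0,0,0,0,0,0,255],[0,0,0,0,0,0,255]]'
```

```text
clock: 58.9
tool_pos: [0.4955, 0.4276, 0.1323]
eef_rot: [[-1.0, -0.017, -0.002], [-0.017, 1.0, -0.002], [0.002, -0.002, -1.0]]
contact_force: [0.2, -0.2, -1.3]
opening: 0.0175
```

```bash
python3 -m jog '[[0.01,0.02,-0.2,0,0,0,255],[0,0,-0.25,0,0,0,255],[0,0,-0.25,0,0,0,255],[0,0,-0.25,0,0,0,255],[0,0,-0.2,0,0,0,255],[0,0,-0.1,0,0,0,255],[0,0,0,0,0,0,255]]'
python3 - <<'E'
from h import *
s=arm.state(); print(s["tool_pos"],s["eef_rot"],s["contact_force"])
zoom("top","pics/t31.png",70,190,150,325,4.4)
zoom("side","pics/s31.png",185,105,305,185,6.5)
E
```

```text
clock: 59.6
tool_pos: [0.4959, 0.4283, 0.0914]
eef_rot: [[-1.0, -0.017, -0.002], [-0.017, 1.0, -0.002], [0.002, -0.002, -1.0]]
contact_force: [-0.3, -0.0, -1.1]
opening: 0.0176
[0.4959 0.4283 0.0914] [[-0.9999 -0.0168 -0.0021]
 [-0.0168  0.9999 -0.0024]
 [ 0.0021 -0.0023 -1.    ]] [-0.3396 -0.0126 -1.0942]
```

View pics/t31.png

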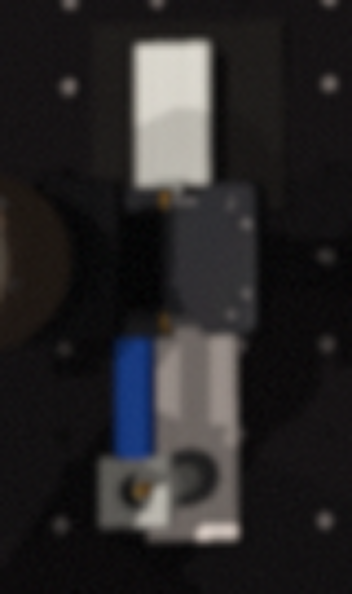

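View pics/s31.png

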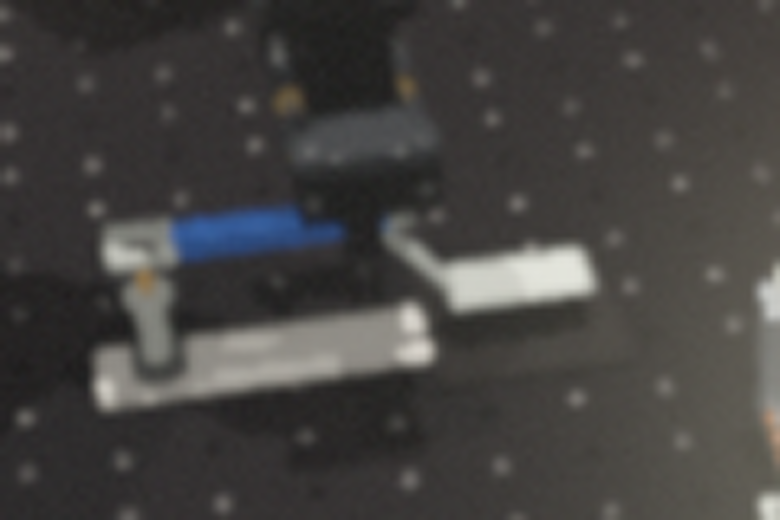

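The peg tip shows inside the eye hole at about (143,490) in the top zoom. I'll continue down slowly.

```bash
python3 -m jog '[[0,0,-0.12,0,0,0,255],[0,0,-0.12,0,0,0,255],[0,0,-0.12,0,0,0,255],[0,0,-0.1,0,0,0,255],[0,0,0,0,0,0,255]]'; python3 -m jog '[[0,0,-0.08,0,0,0,255],[0,0,-0.06,0,0,0,255],[0,0,0,0,0,0,255]]'
```

```text
clock: 60.2
tool_pos: [0.4965, 0.4291, 0.0782]
eef_rot: [[-1.0, -0.017, 0.0], [-0.017, 1.0, 0.0], [-0.0, 0.0, -1.0]]
contact_force: [-0.3, -1.0, -1.4]
opening: 0.0177
clock: 60.5
tool_pos: [0.4966, 0.4291, 0.0737]
eef_rot: [[-1.0, -0.017, 0.0], [-0.017, 1.0, 0.0], [-0.0, 0.0, -1.0]]
contact_force: [0.1, 0.3, -0.8]
opening: 0.0172
```

```bash
python3 -m jog '[[0,0,-0.08,0,0,0,255],[0,0,-0.06,0,0,0,255],[0,0,0,0,0,0,255]]'; python3 -m jog '[[0,0,-0.05,0,0,0,255],[0,0,0,0,0,0,255]]'
```

```text
clock: 60.8
tool_pos: [0.4967, 0.4292, 0.0693]
eef_rot: [[-1.0, -0.017, 0.0], [-0.017, 1.0, 0.001], [-0.0, 0.001, -1.0]]
contact_force: [0.2, -0.8, -1.6]
opening: 0.017
clock: 61.0
tool_pos: [0.4968, 0.4293, 0.0678]
eef_rot: [[-1.0, -0.017, 0.001], [-0.017, 1.0, 0.001], [-0.001, 0.001, -1.0]]
contact_force: [0.2, 0.3, -1.4]
opening: 0.0178
```

```bash
python3 -m jog '[[0,0,-0.03,0,0,0,255],[0,0,0,0,0,0,255]]'; python3 -m jog '[[0,0,-0.03,0,0,0,255],[0,0,0,0,0,0,255]]'
python3 - <<'E'
from h import *
places(["spatula","spatula_eye"],"side") if not arm.grab_frame("side") is None else 0
E
```

```text
clock: 61.2
tool_pos: [0.497, 0.4295, 0.0677]
eef_rot: [[-1.0, -0.017, 0.002], [-0.017, 1.0, 0.001], [-0.002, 0.001, -1.0]]
contact_force: [-0.0, -0.2, -1.2]
opening: 0.0173
clock: 61.4
tool_pos: [0.4971, 0.4296, 0.0676]
eef_rot: [[-1.0, -0.018, 0.002], [-0.018, 1.0, 0.002], [-0.002, 0.002, -1.0]]
contact_force: [0.2, -0.9, -0.3]
opening: 0.0171
side spatula [(0.71, [0.5838, 0.4275, 0.0102])]
side spatula_eye [(0.91, [0.3799, 0.4269, 0.062])]
```

```bash
python3 -m jog '[[0,0,0,0,0,0,190],[0,0,0,0,0,0,150],[0,0,0,0,0,0,100],[0,0,0,0,0,0,50],[0,0,0,0,0,0,0],[0,0,0,0,0,0,0],[0,0,0,0,0,0,0],[0,0,0,0,0,0,0],[0,0,0,0,0,0,0],[0,0,0,0,0,0,0]]'; python3 -m jog '[[0,0,0.3,0,0,0,0],[0,0,0.6,0,0,0,0],[0,0,0.8,0,0,0,0],[0,0,1,0,0,0,0],[0,0,1,0,0,0,0],[0,0,1,0,0,0,0],[0,0,0.5,0,0,0,0],[-0.5,-1,0,0,0,0,0],[-0.5,-1,0,0,0,0,0],[-0.5,-1,0,0,0,0,0],[-0.3,-1,0,0,0,0,0],[0,0,0,0,0,0,0]]'
python3 - <<'E'
from h import *
s=arm.state(); print(s["tool_pos"],s["opening"],s["contact_force"])
zoom("top","pics/t32.png",70,190,150,325,4.4); places(["spatula","spatula_eye","stand","peg_collar","brick","lens_tube","clamp","drawer_front"],"top")
zoom("side","pics/s32.png",185,105,305,185,6.5); places(["spatula","spatula_eye","stand","peg_collar","brick","lens_tube","clamp","drawer_front"],"side")
cv2.imwrite("pics/side33.png",arm.grab_frame("side"));cv2.imwrite("pics/top33.png",arm.grab_frame("top"))
E
```

```text
clock: 62.55
tool_pos: [0.4975, 0.43, 0.0673]
eef_rot: [[-1.0, -0.018, 0.003], [-0.018, 1.0, 0.002], [-0.003, 0.002, -1.0]]
contact_force: [0.8, -0.9, 0.0]
opening: 0.0837
clock: 63.75
tool_pos: [0.4412, 0.3056, 0.2378]
eef_rot: [[-1.0, -0.02, 0.009], [-0.02, 1.0, 0.008], [-0.009, 0.008, -1.0]]
contact_force: [-0.3, -0.5, -0.2]
opening: 0.0871
[0.4412 0.3056 0.2378] 0.08705988021932687 [-0.2544 -0.5228 -0.238 ]
top spatula [(0.57, [0.59, 0.4265, 0.0035])]
top spatula_eye []
top stand [(0.9, [0.5812, 0.4318, 0.0008])]
top peg_collar [(0.69, [0.3751, 0.4261, 0.0539])]
top brick [(0.95, [0.564, -0.4294, -0.0017])]
top lens_tube [(0.69, [0.7829, 0.1671, 0.0944])]
top clamp [(0.55, [0.5812, 0.4295, 0.0002]), (0.54, [0.378, 0.0285, -0.0018])]
top drawer_front [(0.82, [0.6931, 0.1564, 0.0616]), (0.16, [0.5612, -0.4294, -0.0014])]
side spatula [(0.76, [0.5899, 0.429, 0.0104])]
side spatula_eye [(0.71, [0.3805, 0.4254, 0.0636]), (0.6, [0.7495, 0.1531, 0.0563]), (0.22, [0.5008, 0.4295, 0.0599])]
side stand [(0.75, [0.5816, 0.4304, 0.0005])]
side peg_collar [(0.58, [0.3744, 0.4293, 0.0489])]
side brick [(0.94, [0.5628, -0.4229, -0.0015]), (0.72, [0.5866, 0.4292, 0.0113]), (0.5, [0.7506, 0.2441, 0.0555])]
side lens_tube [(0.61, [0.7779, 0.1747, 0.0966])]
side clamp [(0.5, [0.3799, 0.025, -0.0011])]
side drawer_front [(0.71, [0.6819, 0.1613, 0.0588])]
```

View pics/t32.png

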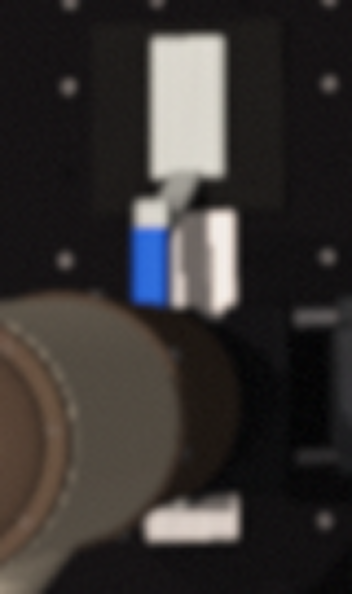

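View pics/s32.png

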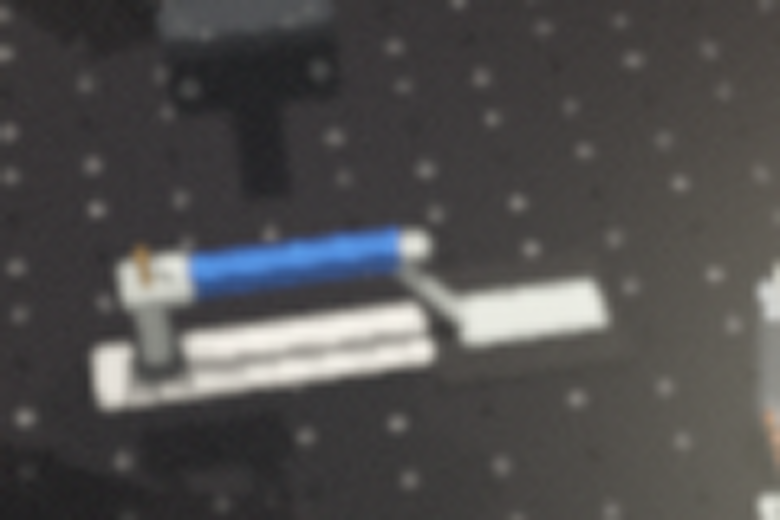

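View pics/top33.png

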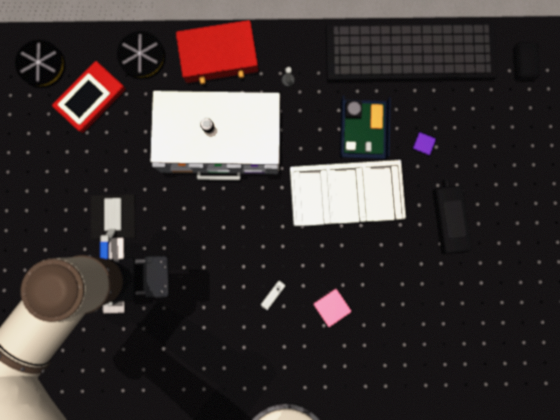

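View pics/side33.png

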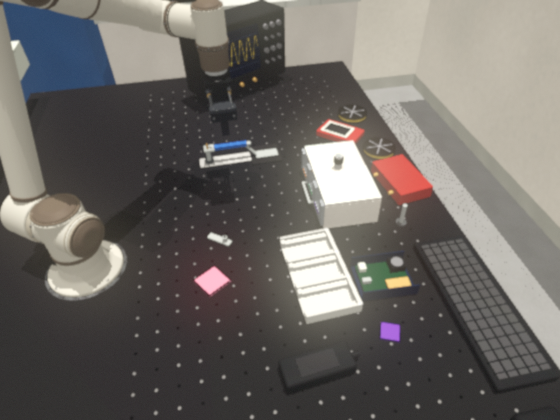

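```bash
python3 -m jog '[[0,-1,0,0,0,0,0],[0,-1,0,0,0,0,0],[0,-1,0,0,0,0,0],[0,-1,0,0,0,0,0],[0,-1,0,0,0,0,0],[0,0,0,0,0,0,0]]'
python3 - <<'E'
from h import *
s=arm.state(); print(s["tool_pos"])
for i in range(2):
    zoom("top","pics/t34.png",70,190,150,325,4.4); places(["spatula","spatula_eye","peg_collar"],"top")
    zoom("side","pics/s34.png",185,105,305,185,6.5); places(["spatula","spatula_eye","peg_collar"],"side")
zoom("top","pics/t34b.png",80,280,130,318,15)
zoom("side","pics/s34b.png",195,135,235,165,18)
E
```

```text
clock: 65.35
tool_pos: [0.4419, 0.1545, 0.2363]
eef_rot: [[-1.0, -0.024, 0.01], [-0.024, 1.0, 0.008], [-0.01, 0.008, -1.0]]
contact_force: [0.6, 0.4, 0.5]
opening: 0.087
[0.4419 0.1545 0.2363]
top spatula [(0.88, [0.593, 0.4263, 0.0031])]
top spatula_eye [(0.74, [0.5845, 0.4269, 0.0022]), (0.64, [0.3837, 0.4269, 0.0567])]
top peg_collar []
side spatula [(0.7, [0.5882, 0.4263, 0.0071])]
side spatula_eye [(0.74, [0.3822, 0.4258, 0.0603]), (0.16, [0.742, 0.0653, 0.056])]
side peg_collar [(0.89, [0.376, 0.4284, 0.0528])]
top spatula [(0.75, [0.591, 0.4275, 0.0035])]
top spatula_eye [(0.85, [0.3884, 0.4268, 0.0553]), (0.23, [0.5631, -0.4291, -0.0017])]
top peg_collar [(0.81, [0.377, 0.4245, 0.0545])]
side spatula [(0.73, [0.591, 0.4259, 0.01])]
side spatula_eye [(0.73, [0.3804, 0.428, 0.0614]), (0.71, [0.562, -0.4218, -0.0033])]
side peg_collar [(0.78, [0.3749, 0.4285, 0.0484])]
```

View pics/t34.png

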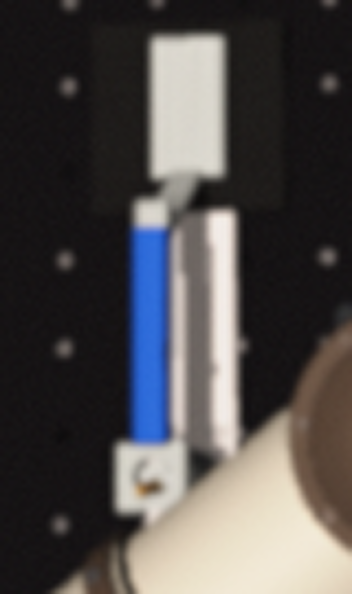

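View pics/t34b.png

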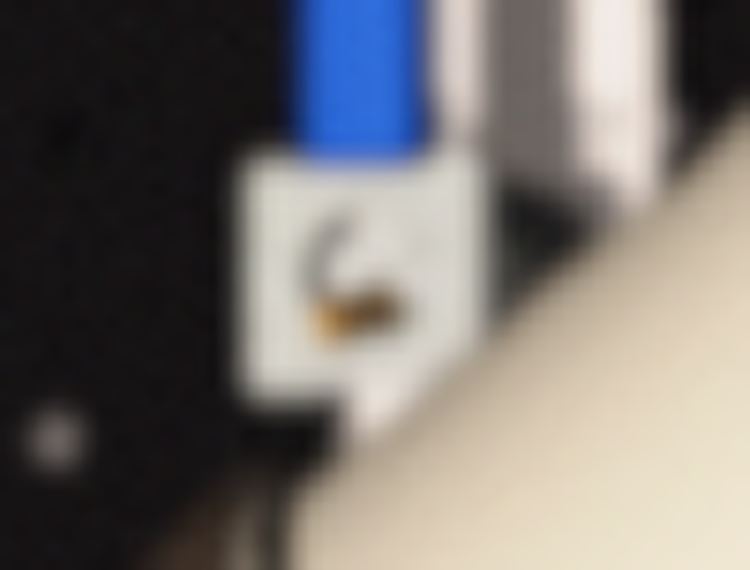

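View pics/s34b.png

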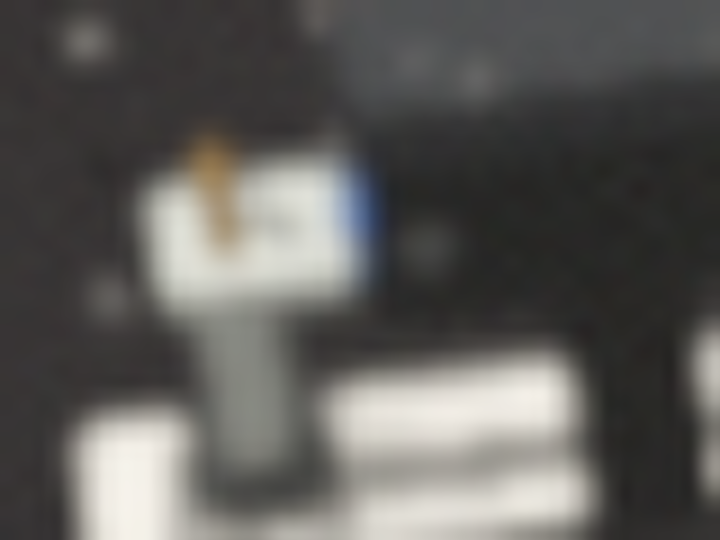

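Run:
```python
from h import *
T=lambda p:np.array(p)/15+[80,280]-.47
S=lambda p:np.array(p)/18+[195,135]-.47
print("eye",unproj("top",T((366,280)),.062),"pegtip",unproj("top",T((328,318)),.080),"pegbase",unproj("top",T((392,308)),.062))
print("side eye",unproj("side",S((255,222)),.062),"tip",unproj("side",S((210,148)),.080),"base",unproj("side",S((230,238)),.062))
```

```text
eye [[0.3832 0.424  0.062 ]] pegtip [[0.3791 0.4231 0.08  ]] pegbase [[0.3788 0.4198 0.062 ]]
side eye [[0.3839 0.431  0.062 ]] tip [[0.3777 0.4314 0.08  ]] base [[0.3787 0.4265 0.062 ]]
```

The eye is round the peg and down, but it sits about 5 mm forward and touches the hole edge (limit 7 mm). There is plenty of time, so I'll re-grip gently and centre it.

```bash
python3 -m jog '[[0.2,0.5,0,-0.08,0.1,0,0],[0.2,0.9,0,0,0,0,0],[0.2,1,0,0,0,0,0],[0.2,1,0,0,0,0,0],[0.2,1,0,0,0,0,0],[0.2,1,0,0,0,0,0],[0.2,1,0,0,0,0,0],[0.2,1,0,0,0,0,0],[0,0.5,0,0,0,0,0],[0,0.2,0,0,0,0,0],[0,0,0,0,0,0,0]]'
```

```text
clock: 67.35
tool_pos: [0.4909, 0.4079, 0.2349]
eef_rot: [[-1.0, -0.024, -0.001], [-0.024, 1.0, -0.002], [0.001, -0.002, -1.0]]
contact_force: [-0.1, -0.9, -1.1]
opening: 0.087
```

```bash
python3 -m jog '[[0.1,0.5,-0.3,0,0,-0.1,0],[0,0.1,-0.8,0,0,0,0],[0,0,-0.8,0,0,0,0],[0,0,-0.8,0,0,0,0],[0,0,-0.8,0,0,0,0],[0,0,-0.4,0,0,0,0],[0,0,0,0,0,0,0],[0,0,0,0,0,0,0]]'
```

```text
clock: 68.15
tool_pos: [0.4948, 0.4236, 0.1148]
eef_rot: [[-1.0, -0.006, 0.0], [-0.006, 1.0, -0.0], [-0.0, -0.0, -1.0]]
contact_force: [-0.3, -0.6, 0.0]
opening: 0.0866
```

```bash
python3 -m jog '[[0.05,0.15,-0.4,0,0,0.03,0],[0,0,-0.5,0,0,0,0],[0,0,-0.3,0,0,0,0],[0,0,-0.1,0,0,0,0],[0,0,0,0,0,0,0]]'
```

```text
clock: 68.65
tool_pos: [0.4986, 0.4311, 0.078]
eef_rot: [[-1.0, -0.01, 0.007], [-0.009, 1.0, 0.007], [-0.007, 0.007, -1.0]]
contact_force: [-0.1, -0.9, 0.6]
opening: 0.087
```

```bash
python3 -m jog '[[0,-0.05,-0.25,-0.06,0.06,0,0],[0,0,-0.03,0,0,0,0],[0,0,0,0,0,0,0]]'; python3 -m jog '[[0,0,0,0,0,0,150],[0,0,0,0,0,0,150],[0,0,0,0,0,0,150],[0,0,0,0,0,0,150],[0,0,0,0,0,0,150],[0,0,0,0,0,0,150],[0,0,0,0,0,0,255],[0,0,0,0,0,0,255],[0,0,0,0,0,0,255],[0,0,0,0,0,0,255],[0,0,0,0,0,0,255]]' 15
```

```text
clock: 68.95
tool_pos: [0.4992, 0.4302, 0.0702]
eef_rot: [[-1.0, -0.01, 0.002], [-0.01, 1.0, 0.002], [-0.002, 0.002, -1.0]]
contact_force: [0.6, -0.4, 0.5]
opening: 0.0872
clock: 70.05
tool_pos: [0.4995, 0.4303, 0.0713]
eef_rot: [[-1.0, -0.011, 0.002], [-0.011, 1.0, 0.003], [-0.003, 0.003, -1.0]]
contact_force: [0.1, 0.2, -0.2]
opening: 0.0181
```

```bash
python3 -m jog '[[-0.14,0,0,0,0,0,255],[0,0,0,0,0,0,255],[0,0,0,0,0,0,255]]'
python3 - <<'E'
from h import *
zoom("top","pics/t35b.png",80,280,130,318,15)
zoom("side","pics/s35b.png",195,135,235,165,18)
E
```

```text
clock: 70.35
tool_pos: [0.4949, 0.4304, 0.0713]
eef_rot: [[-1.0, -0.01, 0.003], [-0.01, 1.0, 0.004], [-0.003, 0.003, -1.0]]
contact_force: [0.3, -1.0, -0.7]
opening: 0.0176
```

View pics/t35b.png

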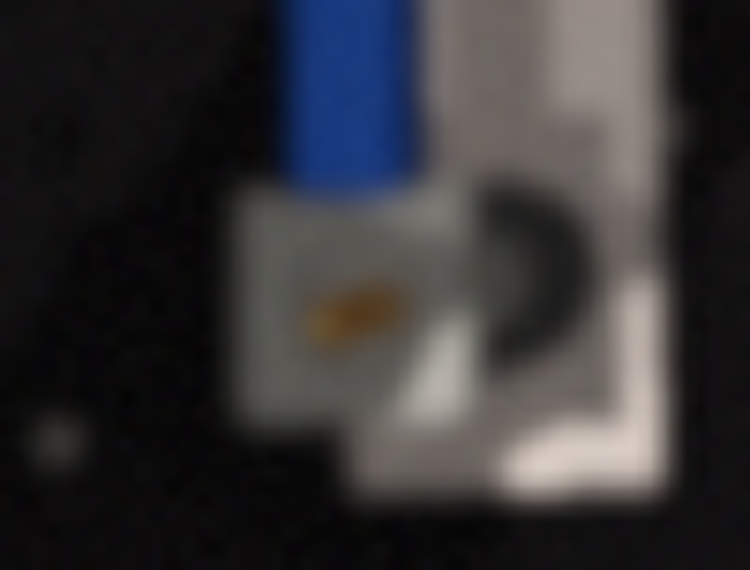

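View pics/s35b.png

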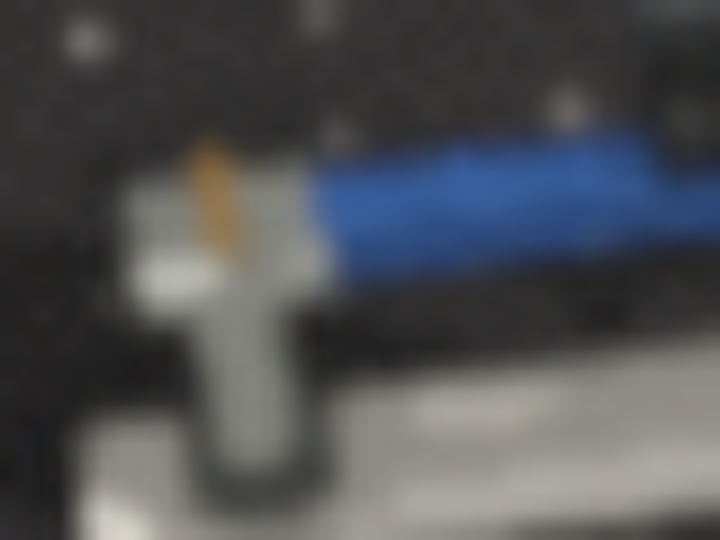

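The peg is now centred in the eye. I'll release gently and withdraw.

```bash
python3 -m jog '[[0,0,0,0,0,0,195],[0,0,0,0,0,0,190],[0,0,0,0,0,0,180],[0,0,0,0,0,0,160],[0,0,0,0,0,0,120],[0,0,0,0,0,0,60],[0,0,0,0,0,0,0],[0,0,0,0,0,0,0],[0,0,0,0,0,0,0],[0,0,0,0,0,0,0],[0,0,0,0,0,0,0],[0,0,0,0,0,0,0]]'; python3 -m jog '[[0,0,0.3,0,0,0,0],[0,0,0.6,0,0,0,0],[0,0,0.8,0,0,0,0],[0,0,1,0,0,0,0],[0,0,1,0,0,0,0],[0,0,1,0,0,0,0],[0,0,1,0,0,0,0],[0,0,1,0,0,0,0],[0,-1,0.3,0,0,0,0],[0,-1,0,0,0,0,0],[0,-1,0,0,0,0,0],[0,-1,0,0,0,0,0]]'; python3 -m jog '[[0,-1,0,0,0,0,0],[0,-1,0,0,0,0,0],[0,-1,0,0,0,0,0],[0,-1,0,0,0,0,0],[0,-1,0,0,0,0,0],[0,-1,0,0,0,0,0],[0,-1,0,0,0,0,0],[0,-1,0,0,0,0,0],[0,-0.5,0,0,0,0,0],[0,0,0,0,0,0,0],[0,0,0,0,0,0,0]]'
python3 - <<'E'
from h import *
s=arm.state(); print(s["tool_pos"],s["opening"],s["contact_force"])
cv2.imwrite("pics/top36.png",zoom("top","pics/t36b.png",80,190,140,320,4.5)); places(["spatula","spatula_eye","peg_collar","drawer_front"],"top")
cv2.imwrite("pics/side36.png",zoom("side","pics/s36b.png",185,125,285,175,8)); places(["spatula","spatula_eye","peg_collar","stand","drawer_front"],"side")
E
```

```text
clock: 71.65
tool_pos: [0.4951, 0.4306, 0.0712]
eef_rot: [[-1.0, -0.01, 0.003], [-0.01, 1.0, 0.004], [-0.003, 0.004, -1.0]]
contact_force: [-0.4, 0.2, 0.3]
opening: 0.0846
clock: 72.85
tool_pos: [0.4937, 0.3082, 0.2979]
eef_rot: [[-1.0, -0.015, 0.01], [-0.015, 1.0, 0.009], [-0.01, 0.008, -1.0]]
contact_force: [-0.8, -0.9, 1.2]
opening: 0.087
clock: 73.95
tool_pos: [0.4905, 0.0386, 0.3088]
eef_rot: [[-1.0, -0.012, 0.023], [-0.012, 1.0, 0.015], [-0.023, 0.015, -1.0]]
contact_force: [-0.1, -0.7, -0.0]
opening: 0.087
[0.4905 0.0386 0.3088] 0.08698788462421064 [-0.0971 -0.7039 -0.0441]
top spatula [(0.79, [0.5855, 0.4298, 0.0052])]
top spatula_eye []
top peg_collar []
top drawer_front [(0.68, [0.6877, 0.1572, 0.061])]
side spatula [(0.71, [0.5877, 0.4309, 0.0085]), (0.5, [0.4911, 0.4297, 0.061])]
side spatula_eye [(0.78, [0.3773, 0.4291, 0.0598])]
side peg_collar [(0.75, [0.376, 0.4306, 0.053])]
side stand [(0.87, [0.5795, 0.4351, 0.0005])]
side drawer_front [(0.81, [0.6852, 0.1568, 0.0557])]
```

View pics/t36b.png

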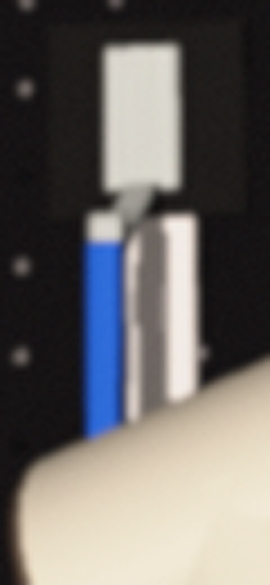

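View pics/s36b.png

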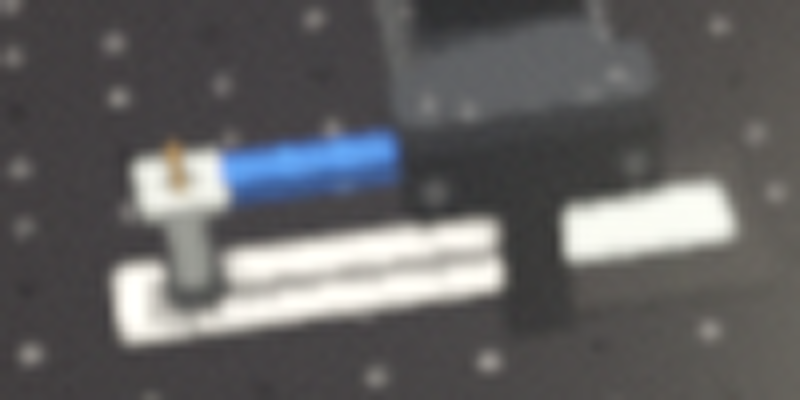

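View pics/side36.png

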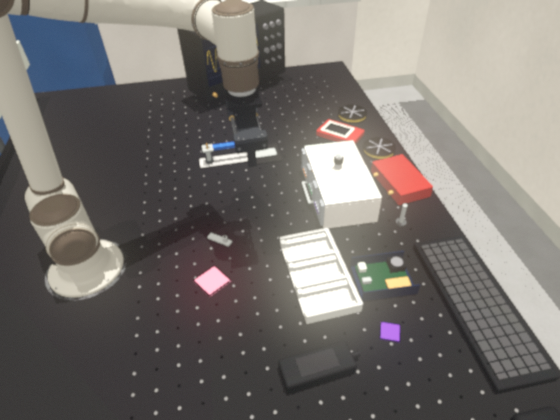

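```bash
python3 -m jog '[[0,0,0,0,0,0,0],[0,0,0,0,0,0,0],[0,0,0,0,0,0,0]]'
python3 - <<'E'
from h import *
print(arm.state()["dq"].round(3) if hasattr(arm.state()["dq"],"round") else arm.state()["dq"]); print(arm.finish_job())
E
```

```text
clock: 74.8
tool_pos: [0.4906, 0.0391, 0.3079]
eef_rot: [[-1.0, -0.014, 0.021], [-0.014, 1.0, 0.014], [-0.021, 0.014, -1.0]]
contact_force: [0.1, 1.0, -0.1]
opening: 0.0868
[-0.02  -0.069  0.073  0.105  0.014 -0.058]
the job is handed in; nothing more can be done
None
```

The job is done and handed in at about 75 s of the 210 s allowed. I pulled the drawer to its stop and carried the amber, green and violet plates over on the spatula. I then pushed the drawer home with the blade tip and parked the spatula.

What my last checks showed:
- **Plates:** before closing, both cameras showed all three flat in their own bays, within about 2–3 mm of centre. I could not see them once the drawer was shut.
- **Drawer:** it stopped dead at 9 N after about 0.12 m of travel, and its front measured x ≈ 0.685–0.69 m against 0.688 m expected.
- **Spatula:** after the first release its eye was about 5 mm forward on the peg (limit 7 mm), so I re-gripped it and centred it. The last side view showed the peg in the middle of the eye and the blade on the mat. The top camera's view of the peg was blocked by the arm by then. The networks put the spatula 4–8 mm ahead of the stand's origin (limit 55 mm).
- **Bystanders:** brick, lens tube and clamp measured within about 5 mm of where they began, within the networks' error. That was before the re-grip, which went nowhere near them.
- **Robot:** standing clear with its gripper open and touching nothing.

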